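# Swing down the cup warmer's door with its hook, then set the warm cup on the scale

## Robot

A 6-joint arm with a two-finger parallel gripper is mounted at the origin on a cart in front of the work surface, level with it; the furniture and walls round the work are solid. World frame = base frame: x ahead of the robot, y to its left, z up, the work surface at z = 0. Lengths are in m, angles in rad, forces in N, time in s.
With the tool pointing down it reaches from about 0.375 to 0.9 m from the base axis. Payload 3.1 kg.
Tool frame: the origin (TCP) lies at the very end of the fingers, on their centre line; the grasp point (between the pads) lies 19 mm behind it (manip.grasp_offset is the distance from the TCP to the grasp point, in m); x points along the fingers, z is the direction in which the jaws open and shut, and the axes are right-handed (so a half turn about x gives the same grasp; the last joint's range is limited). The gripper opens to 85 mm and grips with 20 to 120 N. Pads are 22 mm wide; open, the fingers measure 114 mm over their backs; the gripper's body (76 mm by 85 mm) begins 54 mm behind the grasp point. The pads swing forward as they close: fully open they stand 13 mm farther back than shut.
Start: joints at [-0.178, 0.527, 1.433, -0, 1.181, -0.178], TCP at [0.625, 0, 0.231] pointing down, gripper open.
Joint ranges: [-3.08, 3.08], [-0.75, 2.2], [0.22, 2.44], [-1.43, 4.57], [0, 2.65], [-2.85, 2.85]. Speed limits (rad/s): [2.79, 2.79, 3.14, 3.14, 3.14, 3.14].

## Interface

Orientations are given as a unit quaternion [x, y, z, w].
In Python, from station import manip gives the robot as it stands.
- The arm moves only by the tool send_rows, never from a script. Its argument "steps" is a list that holds one entry, the list of rows, each a list of 5 numbers: the closure, from 0 (fully open) to 1 (shut), then the shift along the world's x, y, z in m, then the turn about the world's z in rad. A call has 1 to 8 rows; each row is the pose to reach, as a shift and turn from the pose commanded when the call began; what a row does not reach only later rows make up. A row lasts 1/8 s, in which the tool goes at most 62.5 mm and 10.7 degrees, less where a joint would pass 70% of its speed; a pose out of reach is approached as far as the arm can. A call with a gripper value outside its range is refused whole. The fingers move at their own pace and stop on an object; "grip_force" is the grip in N (left out, the last holds). Time passes only in rows, so rows that repeat a pose let the fingers close. It gives the time, the measured TCP pose, the force and the opening at its end, in the units of the state.
- manip.sense(): the state, without advancing time (a new reading comes with each control period).
- manip.snapshot(name): name is "scene" or "side" or "wrist"; returns the picture (384x512x3 uint8, red, green, blue); there is no depth.
- manip.camera_params(name): a dict with "fx", "fy", "cx", "cy" (pixels), "D" ([k1, k2, p1, p2, k3] as OpenCV has them; the pictures are not rectified), "T" (4x4, takes a point from camera to world coordinates); the wrist camera has in their place "tool_from_camera" (4x4, takes a point from camera to tool coordinates, whose origin is the TCP and whose axes are the tool frame's). Camera axes: x right, y down, z forward; pixel columns grow to the right and rows downward; lengths in m; the calibration is good to about 2 mm. A picture is of the moment at which its call begins: read the wrist's pose just before it. camera_params takes no time and is no camera call.
- manip.sign_off(): hands the job in, once; it reports no verdict.
The state is a dict: "t": time; "q": joint angles; "qd": joint speeds; "tau": joint torques, N m; "tcp_pos": TCP position; "tool_rot": TCP orientation; "force": force on the tool from outside, world axes, zero at the start; "ft_torque": the same for the moment, N m; "finger_gap": opening from 0.0 (shut) to 1.0 (fully open).
Only numpy, scipy, OpenCV 4.12 (cv2) and the standard library are available. Lean on these libraries where they do the work, as an engineer would, in place of code of your own. Each camera call takes 0.05 s, during which the arm holds its last target.

## Task

The cup warmer's door is hot: put the door hook's prong through the eye on the door and swing the door gently all the way down, holding the hook by its wooden handle and not by its bare steel while it works the door, and never touching the door yourself. Lay the hook down flat on the marble again, then take the empty steel cup out of the warmer and set it gently, upright, in the middle of the pan of the scale at the near right corner. Drop nothing, and leave the bottles and the other things where they are.

Things in the scene. Friction and masses are not known exactly. Their poses are not given: they have to be found in the camera images.
- hook: door hook, 250 mm long, about 0.14 kg, lying flat on the marble: wooden handle, then in line a bare steel rod with a prong. Origin: underside of the handle's middle; +x from handle to hook end, z up. Handle x -50 to +42 mm, 26 mm wide, 22 high, brass ferrule to x 52; balance point x about 55. It starts with the hook end towards the robot, the handle out of reach between wire cutter and bottles
- hook_rod: bare steel part of the hook, fixed to it; same origin and axes as the hook. Rod: 10 mm square bar, axis 11 mm above the underside, x 52 to 190 mm; prong at x = 200; it turns at right angles to -y (right-hand side seen from the handle) and the prong, 9 mm thick, runs to y = -45 mm and ends in a ball 18 mm across. At the start only this rod can be taken
- hook_prong (a point): middle of the hook's prong, at x = 200, y = -25, z = 11 mm in the hook's frame; same axes
- warmer: fixed steel cup warmer at the left, 170 mm deep (own x), 200 wide (own y), 289 high; origin: middle of its underside; front faces its own -x, roughly to the robot's right. Plinth up to z = 120 mm; its top is the floor on which the cup stands. Above it the front is a door sloping back 40 degrees; behind its top edge a roof covers only the rear 29 mm. Inside 184 mm between the side cheeks
- door_hinge (a point): middle of the door's hinge line, at the bottom front edge of the cabinet's chamber; axes of the cabinet, the hinge line runs along y
- door_angle (a joint): door angle, rad: 0 shut (sloping back 40 degrees from upright), 0.70 upright, 2.27 fully down at its stop (level, pointing out of the cabinet's front). A stiff, damped hinge (about 0.35 N m) holds the door where it is left or lets it sink slowly. It may start ajar by up to 0.12 rad
- door: the door with its eye: steel frame 200 mm wide, 220 mm from hinge to top edge, 10 mm thick, amber glass; about 0.45 kg. Origin on the hinge line's middle, own z along the door away from the hinge, own -x out of its outer face, y along the hinge
- door_eye (a point): centre of the pull eye on the door's outer face, 198 mm from the hinge along the door and 34 mm out of the door's middle plane: a ring of 7 mm wire, clear hole 34 mm, the hole's axis parallel to the hinge line (the prong enters from the side). Axes of the door
- cup: empty steel cup, 66 mm wide at the rim, 48 mm at the foot, 33 mm high, 0.05 kg; origin at the middle of its foot. It starts on the cabinet's floor behind the door; the other cups on the table are filled
- scale: fixed portion scale at the near right of the table (another stands far behind, out of reach), 140 x 148 x 134 mm, with a round shallow pan on top; origin at the middle of its underside
- pan_centre (a point): middle of the scale pan's floor, about 129 mm above the marble; the pan is about 140 mm across and its raised rim is 5 mm high
- scale_platter (a joint): how far the sprung pan has sunk, m (0 empty, 0.004 at most)
- bottle_red: squeeze bottle with red nozzle, 52 mm wide, 174 mm tall, standing beside the hook near its handle; a fixed one with green nozzle stands behind it, beside the handle; bystander, origin at the middle of its underside
- rule_1: aluminium caramel rule, 13 x 310 x 13 mm, long along its own y, in front of the fixed wire cutter (up to 107 mm high). The marble's near edge runs 335 mm ahead of the robot; a thin fixed dipping fork (14 mm high) lies along it, left of centre; bystander, origin at the middle of its underside
- scraper: bench scraper, 124 x 154 x 24 mm: wooden grip along its own y on the +x side, blade towards -x; it lies in front of the warmer, under the swing of the door; bystander, origin at the middle of its underside

How it is judged:
By the outcome, as a careful person would: the job done as asked, in the order asked, and still so for the second after the job is handed in, with the robot touching nothing.
It also fails if it takes over 72 s, if anything falls off the work surface, if the arm or the gripper's body presses on something with over 40 N, if the wrist force passes 120 N, or if a joint passes its speed limit or range.

## Working session

There is one attempt and no reset: what is moved stays moved. The work goes in short steps, Python scripts to look and compute and a tool call to move; the robot and the scene stay as the last step left them, time stands still between calls to the robot, and variables do not carry over. Pictures are saved under pics/ and viewed, and the job is handed in when it is done.

Besides the shell and the picture viewer there is one more tool, called after "Request:" by a JSON object that holds its "method" and its "body", one argument or row to a line. send_rows: Moves the arm, as the interface text tells. Its arguments: {"type":"object","properties":{"steps":{"type":"array","items":{"type":"array","items":{"type":"array","items":{"type":"number"}}}},"grip_force":{"type":"number"}},"required":["steps"]}

```bash
ls; mkdir -p pics; cat > h.py <<'E'
import numpy as np,cv2
from station import manip
def snap(n,f):
    im=manip.snapshot(n); cv2.imwrite('pics/'+f,cv2.cvtColor(im,cv2.COLOR_RGB2BGR)); return im
E
python3 - <<'E'
from h import *
print(manip.sense())
for n in ['scene','side','wrist']:
    snap(n,n+'0.png'); p=manip.camera_params(n); print(n,{k:np.round(v,4).tolist() for k,v in p.items()})
E
```

```text
pics
{'t': 0.0, 'q': array([-1.78492902e-01,  5.28478610e-01,  1.43392346e+00, -1.01511014e-05,
        1.18143828e+00, -1.78513610e-01]), 'qd': array([ 0.00089275, -0.00123149,  0.00100295, -0.00120469, -0.00010546,
       -0.00086909]), 'tau': array([ 2.50220628e-04, -4.42344439e+01, -1.78024775e+01, -2.06930472e-04,
        8.36740597e-03,  2.24214921e-05]), 'tcp_pos': array([6.24260126e-01, 1.64551352e-04, 2.30319277e-01]), 'tool_rot': array([1.29147178e-04, 7.07888976e-01, 1.46522048e-04, 7.06323693e-01]), 'force': array([0.20010602, 0.39738195, 0.41105375]), 'ft_torque': array([-0.04315231,  0.04689974, -0.0470699 ]), 'finger_gap': 0.9984799029589039}
scene {'fx': 466.2404, 'fy': 466.2404, 'cx': 254.4867, 'cy': 190.4979, 'D': [0.0067, 0.0, 0.0, 0.0, 0.0], 'T': [[0.6399, -0.5173, 0.5683, -0.2213], [-0.7684, -0.422, 0.481, -0.6926], [-0.009, -0.7445, -0.6676, 1.122], [0.0, 0.0, 0.0, 1.0]]}
side {'fx': 385.4083, 'fy': 385.4083, 'cx': 258.6453, 'cy': 184.2007, 'D': [-0.0346, 0.0, 0.0, 0.0, 0.0], 'T': [[-0.8756, -0.3021, 0.3768, 0.0723], [-0.483, 0.5475, -0.6833, 0.9018], [0.0001, -0.7804, -0.6253, 1.0417], [0.0, 0.0, 0.0, 1.0]]}
wrist {'fx': 269.893, 'fy': 269.893, 'cx': 258.2927, 'cy': 186.2335, 'D': [-0.0416, 0.0, 0.0, 0.0, 0.0], 'tool_from_camera': [[0.0014, -0.2787, 0.9604, -0.142], [-0.0002, -0.9604, -0.2787, 0.0703], [1.0, 0.0002, -0.0014, 0.0], [0.0, 0.0, 0.0, 1.0]]}
```

View pics/scene0.png

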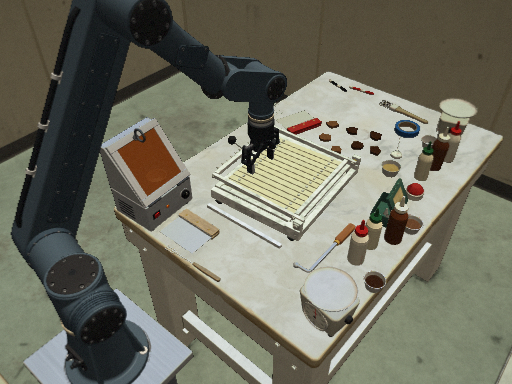

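View pics/side0.png

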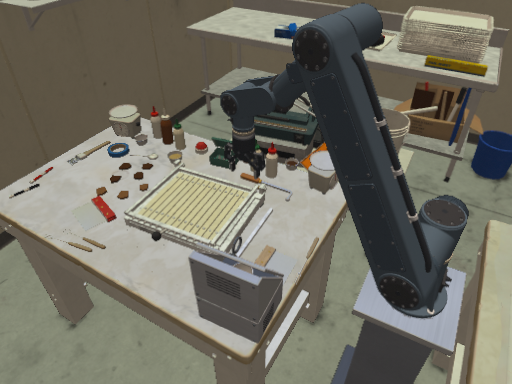

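View pics/wrist0.png

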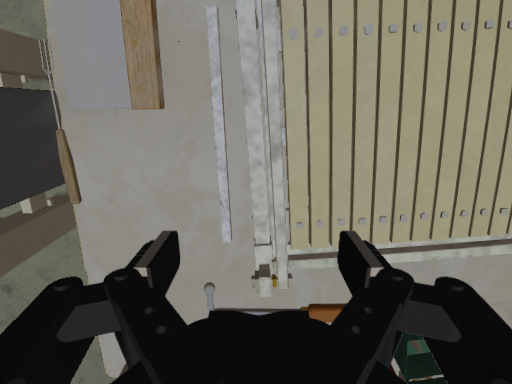

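```bash
cat >> h.py <<'E'
from scipy.spatial.transform import Rotation as R
P={n:manip.camera_params(n) for n in ['scene','side','wrist']}
def camT(n,st=None):
    if n!='wrist': return np.array(P[n]['T'])
    st=st or manip.sense()
    T=np.eye(4);T[:3,:3]=R.from_quat(st['tool_rot']).as_matrix();T[:3,3]=st['tcp_pos']
    return T@np.array(P[n]['tool_from_camera'])
def K(n):
    p=P[n];return np.array([[p['fx'],0,p['cx']],[0,p['fy'],p['cy']],[0,0,1]]),np.array(p['D'])
def ray(n,uv,T=None):
    T=camT(n) if T is None else T
    k,d=K(n); x=cv2.undistortPoints(np.array([[uv]],float),k,d)[0,0]
    v=T[:3,:3]@np.array([x[0],x[1],1]); return T[:3,3],v/np.linalg.norm(v)
def onz(n,uv,z,T=None):
    o,v=ray(n,uv,T); return o+v*(z-o[2])/v[2]
def proj(n,X,T=None):
    T=camT(n) if T is None else T
    k,d=K(n);Ti=np.linalg.inv(T); r,_=cv2.Rodrigues(Ti[:3,:3])
    return cv2.projectPoints(np.array(X,float).reshape(-1,3),r,Ti[:3,3],k,d)[0][:,0]
def tri(obs): # [(n,uv,T)]
    A=np.zeros((3,3));b=np.zeros(3);L=[]
    for n,uv,T in obs:
        o,v=ray(n,uv,T);M=np.eye(3)-np.outer(v,v);A+=M;b+=M@o;L.append((o,M))
    X=np.linalg.solve(A,b); return X,[np.linalg.norm(M@(X-o)) for o,M in L]
def crop(src,box,s,f):
    im=cv2.imread('pics/'+src);x0,y0,x1,y1=box
    c=cv2.resize(im[y0:y1,x0:x1],None,fx=s,fy=s,interpolation=cv2.INTER_CUBIC)
    for i in range(x0-x0%10+10,x1,10):
        cv2.line(c,((i-x0)*s,0),((i-x0)*s,6 if i%50 else 16),(0,255,255),1)
    for i in range(y0-y0%10+10,y1,10):
        cv2.line(c,(0,(i-y0)*s),(6 if i%50 else 16,(i-y0)*s),(0,255,255),1)
    cv2.imwrite('pics/'+f,c)
E
python3 - <<'E'
from h import *
crop('scene0.png',(90,110,250,230),5,'s0a.png')
crop('scene0.png',(270,200,430,320),5,'s0b.png')
crop('wrist0.png',(190,270,400,384),3,'w0a.png')
crop('side0.png',(180,150,340,270),5,'d0a.png')
E
```

```text
(no output)
```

View pics/s0a.png

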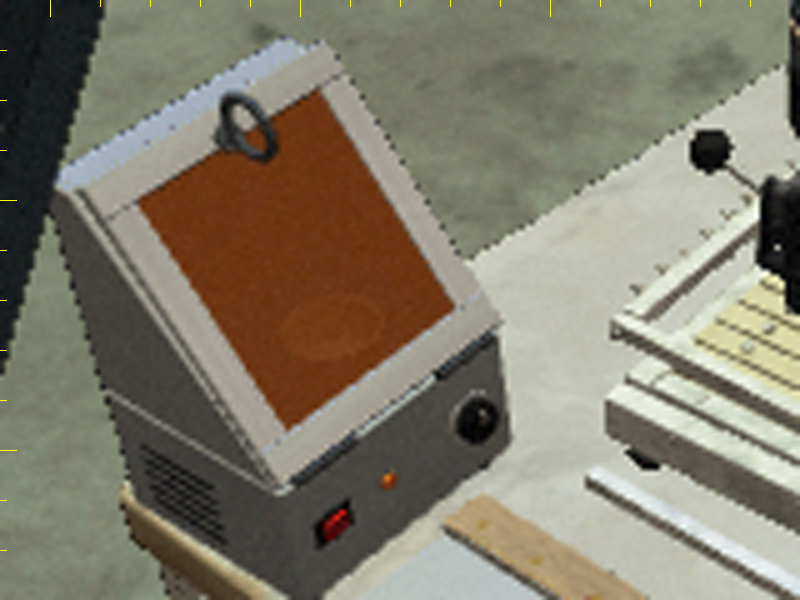

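View pics/s0b.png

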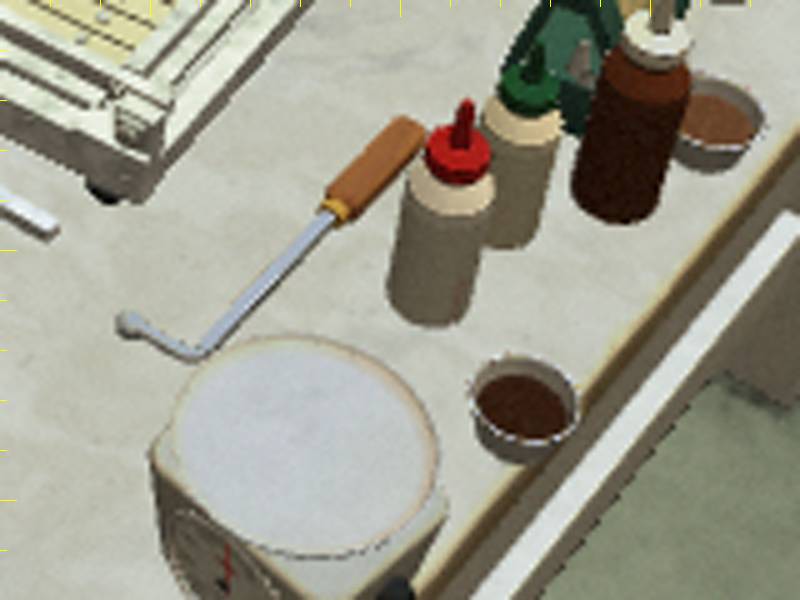

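View pics/w0a.png

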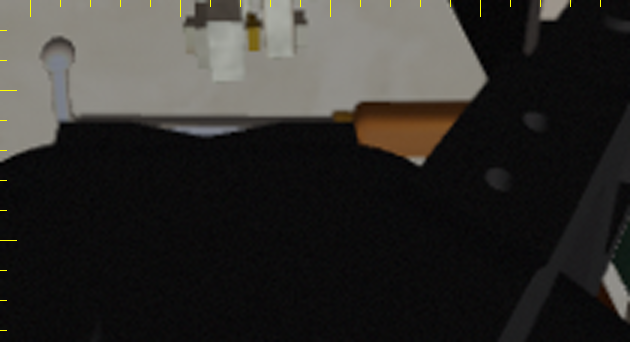

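View pics/d0a.png

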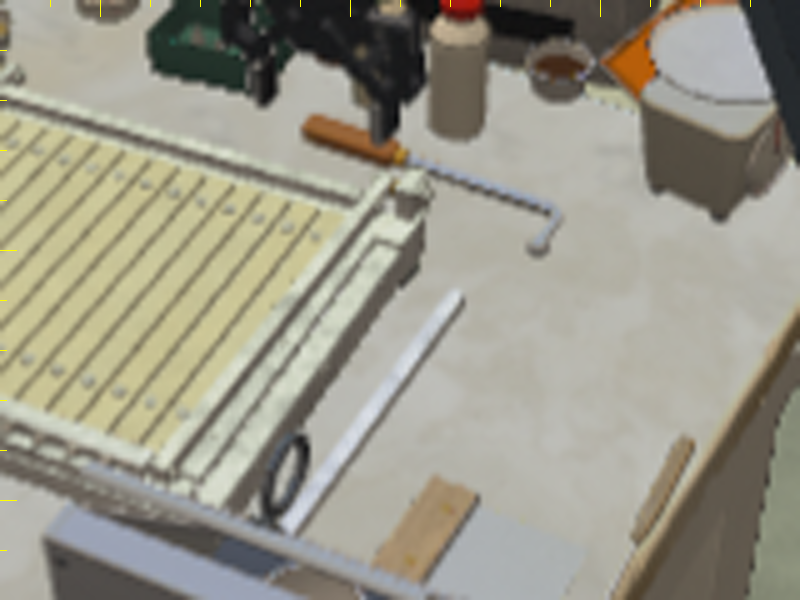

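```bash
python3 - <<'E'
from h import *
np.set_printoptions(precision=4,suppress=True)
S=camT('scene');D=camT('side');W=camT('wrist')
def t(nm,s,d,z=None):
    X,e=tri([('scene',s,S),('side',d,D)]);print(nm,X,np.round(e,4), '' if z is None else (onz('scene',s,z),onz('side',d,z)))
t('eye',(139.4,135.4),(237.4,245.4))
t('ball',(295.6,264.8),(287.4,199.2),.011); print(onz('wrist',(209.3,287.7),.011))
t('corner',(309,270.4),(291.4,192.4),.011)
t('ferr',(337,242),(260.4,181.2),.014)
t('hend',(352,225.6),(242.4,175.4),.011)
print('hingeL',onz('scene',(146,207.6),.12),'R',onz('scene',(189.6,175),.12))
print('pan scene c',onz('scene',(270+306/5,200+447/5),.134))
print('redbottle base',onz('scene',(270+432/5,200+310/5),0))
print('rule near end',onz('scene',(281,246),.006),'far',onz('scene',(208,205),.006))
print('scraper',[onz('scene',p,.01) for p in [(186,209),(219,234),(165,230),(197,253)]])
print('cutter corner',onz('scene',(298,226),.05))
print('fork end',onz('scene',(219,280),.01))
E
```

```text
eye [0.4492 0.335  0.2975] [0.0022 0.0022] 
ball [ 0.5469 -0.2018  0.0056] [0.0009 0.0009] (array([ 0.5442, -0.2041,  0.011 ]), array([ 0.5434, -0.1955,  0.011 ]))
[ 0.5462 -0.2014  0.011 ]
corner [ 0.5512 -0.2469  0.0087] [0.0024 0.0024] (array([ 0.5524, -0.2476,  0.011 ]), array([ 0.5475, -0.2426,  0.011 ]))
ferr [ 0.7008 -0.2507  0.0087] [0.0023 0.0023] (array([ 0.6994, -0.2525,  0.014 ]), array([ 0.695 , -0.2429,  0.014 ]))
hend [ 0.792  -0.2501  0.0083] [0.0035 0.0035] (array([ 0.7942, -0.2507,  0.011 ]), array([ 0.7859, -0.2442,  0.011 ]))
hingeL [0.358  0.2392 0.12  ] R [0.554  0.2475 0.12  ]
pan scene c [ 0.4524 -0.3758  0.134 ]
redbottle base [ 0.679  -0.3369  0.    ]
rule near end [ 0.5797 -0.1217  0.006 ] far [0.5689 0.1883 0.006 ]
scraper [array([0.504 , 0.2297, 0.01  ]), array([0.4905, 0.0627, 0.01  ]), array([0.3915, 0.2116, 0.01  ]), array([0.3883, 0.0608, 0.01  ])]
cutter corner [ 0.6489 -0.135   0.05  ]
fork end [ 0.3559 -0.063   0.01  ]
```

Request:
{"method": "send_rows", "body": {
  "steps": [
    [[0.2,0,-0.05,0,0.18],[0.4,0.01,-0.1,0,0.36],[0.5,0.02,-0.15,0,0.54],[0.5,0.02,-0.2,0,0.72],[0.5,0.02,-0.25,-0.03,0.9],[0.5,0.02,-0.25,-0.06,1.08],[0.5,0.02,-0.25,-0.08,1.26],[0.5,0.02,-0.25,-0.1,1.44]]
  ],
  "grip_force": 100
}}

```text
t: 1.15
tcp_pos: [0.6444, -0.2501, 0.1298]
tool_rot: [-0.467, 0.531, 0.468, 0.53]
force: [-0.2, -0.1, -0.3]
finger_gap: 0.5
```

Request:
{"method": "send_rows", "body": {
  "steps": [
    [[0.5,0,0,0,0.131]]
  ]
}}

```text
t: 1.27
tcp_pos: [0.6432, -0.2492, 0.1283]
tool_rot: [-0.499, 0.499, 0.503, 0.498]
force: [-0.7, 0.8, 0.6]
finger_gap: 0.502
```

```bash
python3 - <<'E'
from h import *
s=manip.sense();print(s['t'],s['tcp_pos'],R.from_quat(s['tool_rot']).as_matrix()[:,2],s['finger_gap'])
snap('wrist','w1.png');snap('scene','s1.png')
crop('s1.png',(240,150,440,320),4,'s1a.png')
E
```

```text
1.275 [ 0.6432426  -0.24915446  0.12834758] [-0.00453304  0.99998542  0.00293295] 0.5021372853041002
```

View pics/w1.png

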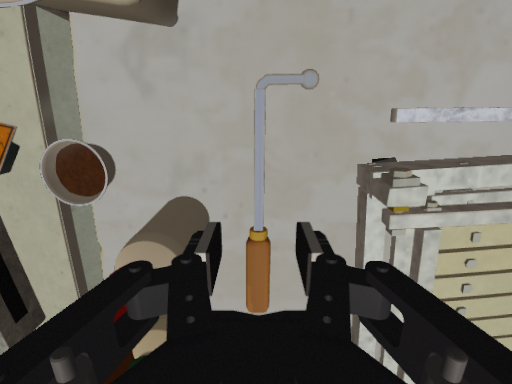

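View pics/s1a.png

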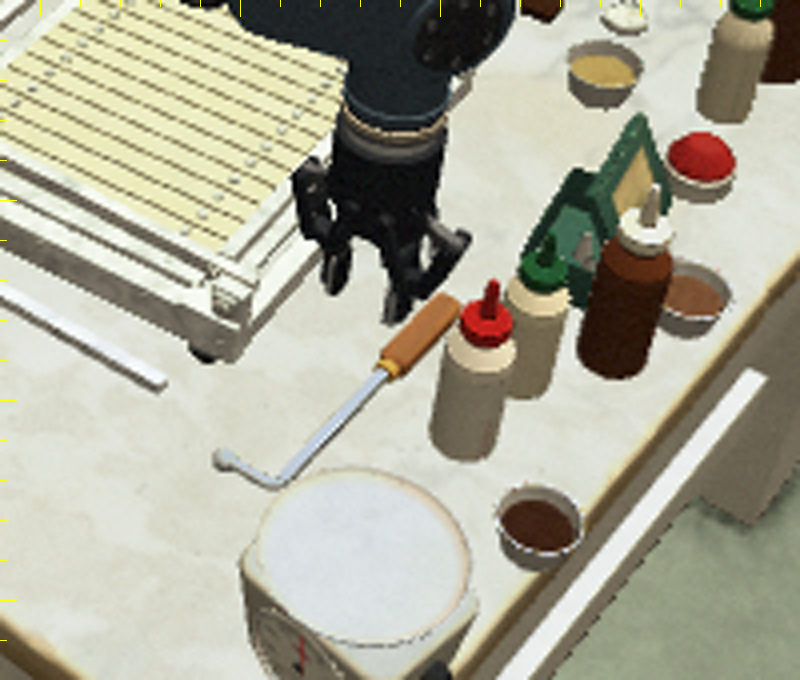

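```bash
python3 - <<'E'
from h import *
np.set_printoptions(precision=4,suppress=True)
for nm,p,z in [('ball',(310.5,78.5),.011),('rodtop',(261,100),.016),('rodmid',(259.5,160),.016),('rodlow',(258.5,220),.016),('ferr',(258.5,232),.02),('hend',(258,309),.02),('bottlebase R',(208,215),0),('bottle',(185,198),0)]: print(nm,onz('wrist',p,z))
E
```

```text
ball [ 0.5468 -0.2025  0.011 ]
rodtop [ 0.5659 -0.2476  0.016 ]
rodmid [ 0.6212 -0.2489  0.016 ]
rodlow [ 0.6835 -0.2499  0.016 ]
ferr [ 0.6951 -0.2499  0.02  ]
hend [ 0.7907 -0.2505  0.02  ]
bottlebase R [ 0.6845 -0.3046  0.    ]
bottle [ 0.6651 -0.3282  0.    ]
```

Request:
{"method": "send_rows", "body": {
  "steps": [
    [[0.5,0,0,-0.05,0],[0.5,0,0,-0.095,0],[0.5,0,0,-0.115,0],[0.5,0,0,-0.122,0],[0.7,0,0,-0.122,0],[1.0,0,0,-0.122,0],[1.0,0,0,-0.122,0],[1.0,0,0,-0.122,0]]
  ]
}}

```text
t: 2.38
tcp_pos: [0.6462, -0.2505, 0.0113]
tool_rot: [0.501, -0.5, -0.499, -0.5]
force: [-1.3, 1.0, 5.2]
finger_gap: 0.064
```

Request:
{"method": "send_rows", "body": {
  "steps": [
    [[1.0,0,0,0,0],[1.0,0,0,0.01,0],[1.0,0,0,0.03,0]]
  ]
}}

```text
t: 2.75
tcp_pos: [0.6438, -0.2494, 0.039]
tool_rot: [-0.499, 0.5, 0.501, 0.5]
force: [-0.4, -0.7, -1.5]
finger_gap: 0.062
```

```bash
python3 - <<'E'
from h import *
snap('wrist','w2.png');snap('scene','s2.png')
crop('s2.png',(240,150,440,320),4,'s2a.png')
E
```

```text
(no output)
```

View pics/w2.png

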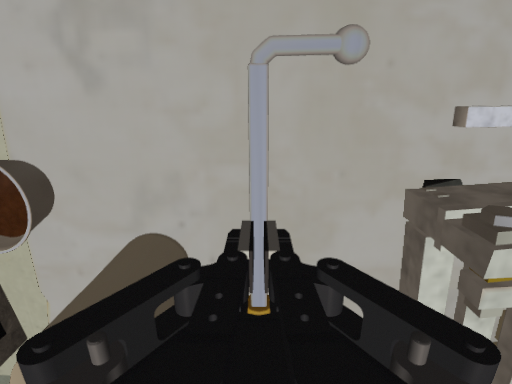

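View pics/s2a.png

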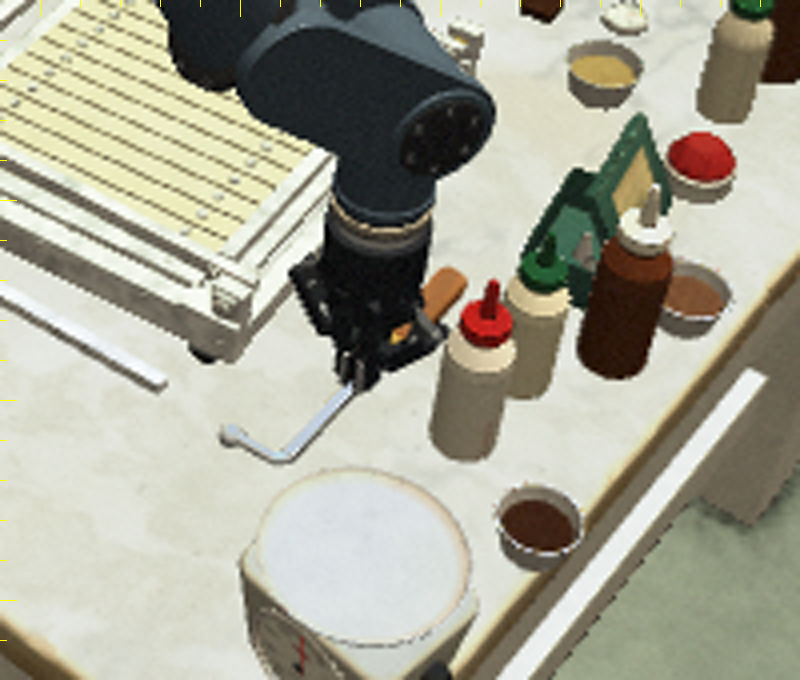

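Request:
{"method": "send_rows", "body": {
  "steps": [
    [[1.0,0,0,0.05,0],[1.0,-0.02,0,0.1,0],[1.0,-0.06,0.02,0.13,0],[1.0,-0.1,0.06,0.13,0],[1.0,-0.14,0.1,0.13,0],[1.0,-0.165,0.14,0.13,-0.17],[1.0,-0.165,0.17,0.13,-0.34],[1.0,-0.165,0.19,0.13,-0.51]]
  ]
}}

```text
t: 3.85
tcp_pos: [0.4793, -0.0586, 0.1698]
tool_rot: [-0.356, 0.611, 0.356, 0.611]
force: [1.1, -0.0, -1.0]
finger_gap: 0.059
```

Request:
{"method": "send_rows", "body": {
  "steps": [
    [[1.0,0,0,0,-0.18],[1.0,0,0,0,-0.36],[1.0,0,0,-0.02,-0.54],[1.0,0,0,-0.04,-0.72],[1.0,0,0,-0.07,-0.9],[1.0,0,0,-0.1,-1.06],[1.0,0,0,-0.12,-1.06],[1.0,0,0,-0.14,-1.06]]
  ]
}}

```text
t: 4.85
tcp_pos: [0.4805, -0.0602, 0.0288]
tool_rot: [-0.0, 0.707, 0.0, 0.707]
force: [-1.3, 0.1, -1.2]
finger_gap: 0.063
```

```bash
python3 - <<'E'
from h import *
s=manip.sense();print(s['t'],s['tcp_pos'],s['force'])
snap('wrist','w3.png');snap('scene','s3.png')
crop('s3.png',(180,170,380,340),4,'s3a.png')
E
```

```text
4.85 [ 0.48046174 -0.06018191  0.02883094] [-1.29091639  0.09907041 -1.24084939]
```

View pics/w3.png

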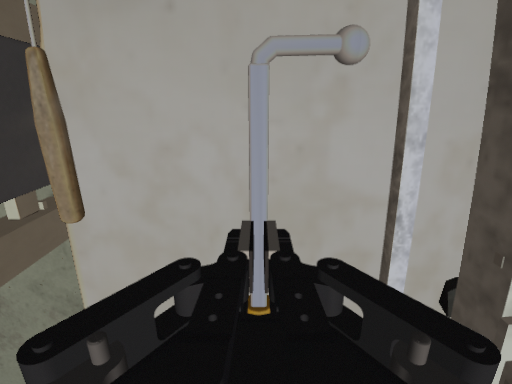

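View pics/s3a.png

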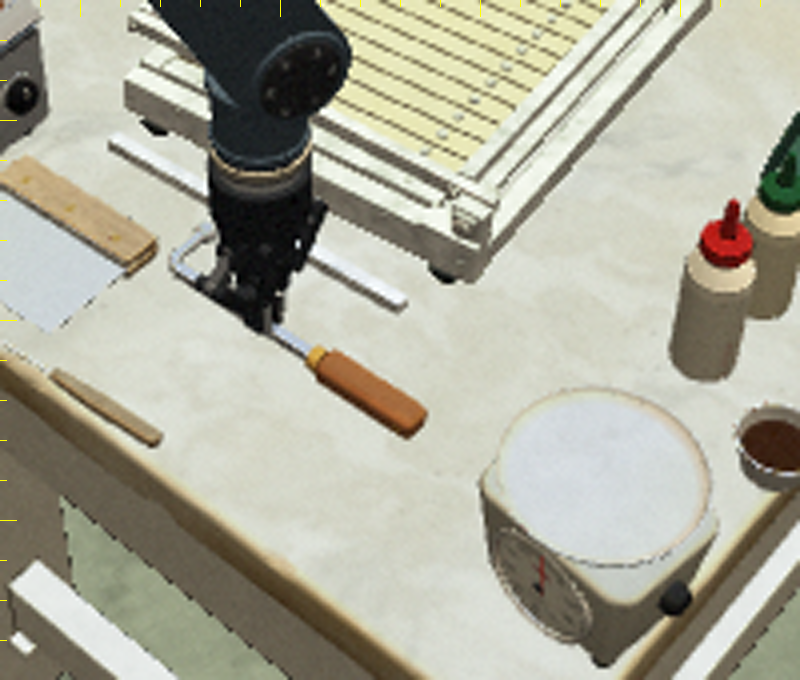

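Request:
{"method": "send_rows", "body": {
  "steps": [
    [[1.0,0,0,-0.012,0],[1.0,0,0,-0.017,0],[1.0,0,0,-0.0175,0],[0.5,0,0,-0.0175,0],[0.5,0,0,-0.0175,0],[0.5,0,0,0.01,0],[0.5,0,-0.04,0.05,0],[0.5,0,-0.083,0.05,0]]
  ]
}}

```text
t: 5.95
tcp_pos: [0.4819, -0.1443, 0.0823]
tool_rot: [-0.002, 0.705, -0.0, 0.709]
force: [0.1, -0.8, -0.4]
finger_gap: 0.499
```

```bash
python3 - <<'E'
from h import *
s=manip.sense();print(s['t'],s['tcp_pos'],s['force'])
snap('wrist','w4.png')
E
```

```text
5.95 [ 0.48192665 -0.14427795  0.08230754] [ 0.14071675 -0.78001202 -0.38170136]
```

View pics/w4.png

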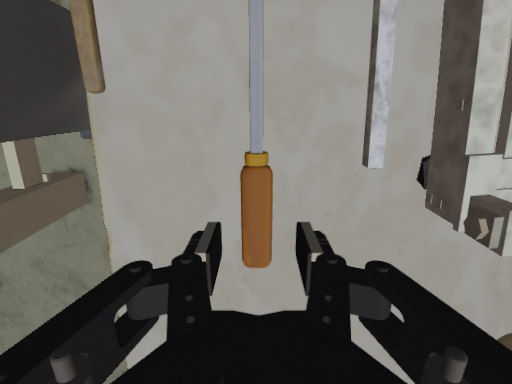

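```bash
python3 - <<'E'
from h import *
np.set_printoptions(precision=4,suppress=True)
for nm,p,z in [('ferrfront',(257,152.5),.018),('ferr',(256.5,166),.02),('end',(257,264),.02),('L',(241,205),.02),('Rr',(272.5,205),.02)]: print(nm,onz('wrist',p,z))
print(proj('wrist',[[.481,-.143,.02]]))
E
```

```text
ferrfront [ 0.4825 -0.1128  0.018 ]
ferr [ 0.4821 -0.1229  0.02  ]
end [ 0.4824 -0.2091  0.02  ]
L [ 0.4696 -0.1548  0.02  ]
Rr [ 0.4949 -0.1548  0.02  ]
[[255.1185 190.9808]]
```

Request:
{"method": "send_rows", "body": {
  "steps": [
    [[0.5,0,0,-0.045,0],[0.5,0,0,-0.068,0],[0.5,0,0,-0.075,0],[0.5,0,0,-0.075,0],[1.0,0,0,-0.075,0],[1.0,0,0,-0.075,0],[1.0,0,0,-0.075,0],[1.0,0,0,-0.075,0]]
  ],
  "grip_force": 110
}}

```text
t: 7.0
tcp_pos: [0.4806, -0.1432, 0.0056]
tool_rot: [-0.001, 0.706, 0.0, 0.708]
force: [-0.9, 0.9, 6.1]
finger_gap: 0.27
```

Request:
{"method": "send_rows", "body": {
  "steps": [
    [[1.0,0,0,0.0,0],[1.0,0,0,0.03,0],[1.0,0,0,0.08,0],[1.0,0,0,0.14,0],[1.0,-0.03,0,0.2,0],[1.0,-0.06,0.0,0.25,0],[1.0,-0.09,0.02,0.27,0],[1.0,-0.095,0.02,0.275,0]]
  ]
}}

```text
t: 8.0
tcp_pos: [0.383, -0.1215, 0.2808]
tool_rot: [-0.001, 0.707, 0.0, 0.708]
force: [0.4, 0.0, -1.3]
finger_gap: 0.275
```

```bash
python3 - <<'E'
from h import *
s=manip.sense();print(s['t'],s['tcp_pos'],s['force'])
snap('wrist','w5.png');snap('scene','s5.png');snap('side','d5.png')
crop('s5.png',(80,90,280,260),4,'s5a.png')
crop('d5.png',(180,120,380,290),4,'d5a.png')
E
```

```text
8.0 [ 0.38300598 -0.1215221   0.28076413] [ 0.43584655  0.00829327 -1.30412807]
```

View pics/w5.png

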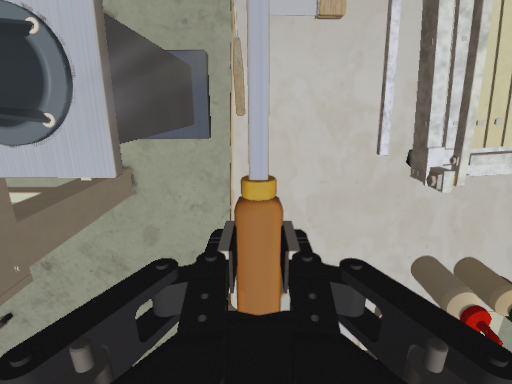

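View pics/s5a.png

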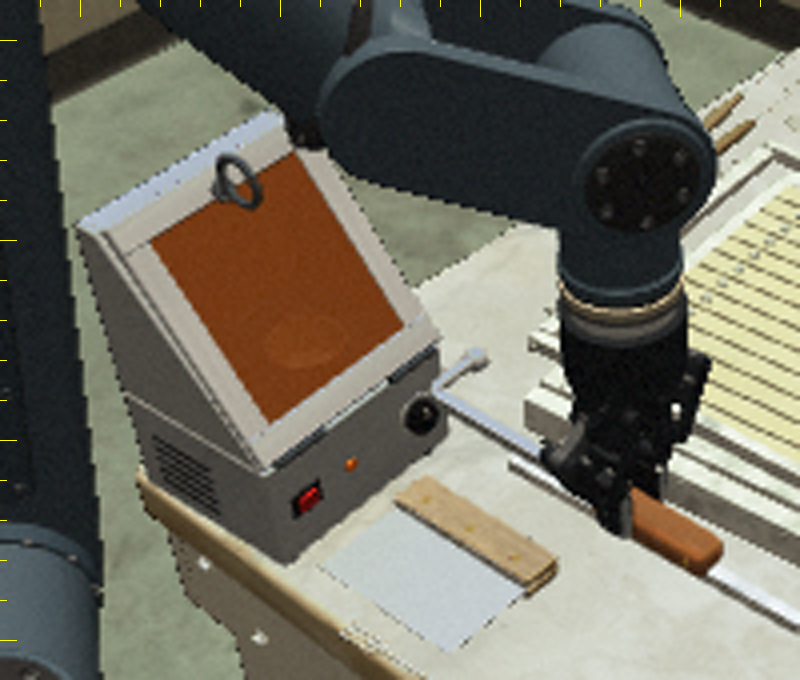

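View pics/d5a.png

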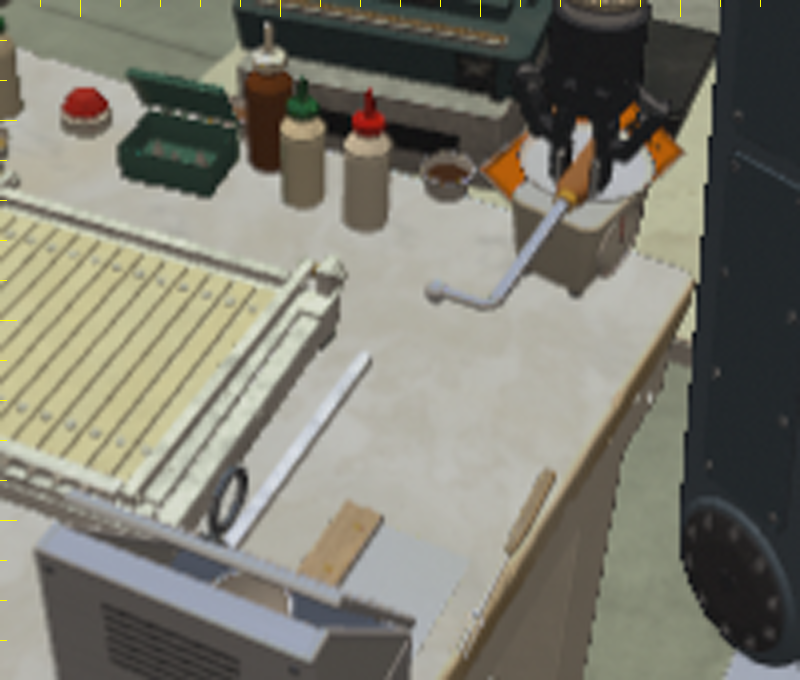

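```bash
python3 - <<'E'
from h import *
np.set_printoptions(precision=4,suppress=True)
S=camT('scene');D=camT('side')
s=manip.sense()
for nm,a,b in [('eye',(140,135),(237.25,245)),('ball',(199.5,179.25),(289,192.75)),('corner',(189,188),(302,195.2))]:
    X,e=tri([('scene',a,S),('side',b,D)]);print(nm,X,e, X-s['tcp_pos'])
for n,T,src,box in [('scene',S,'s5.png',(125,120,155,150)),('side',D,'d5.png',(220,228,255,262))]:
    crop(src,box,16,'eye_'+n+'.png')
E
```

```text
eye [0.4506 0.3341 0.2981] [np.float64(0.002719791970527678), np.float64(0.002719791970527756)] [0.0653 0.4574 0.0187]
ball [0.4311 0.0609 0.2812] [np.float64(0.002193694575874581), np.float64(0.0021936945758744015)] [0.0458 0.1842 0.0017]
corner [0.3881 0.0561 0.2832] [np.float64(7.449448431261302e-06), np.float64(7.449448431417752e-06)] [0.0028 0.1794 0.0038]
```

View pics/eye_scene.png

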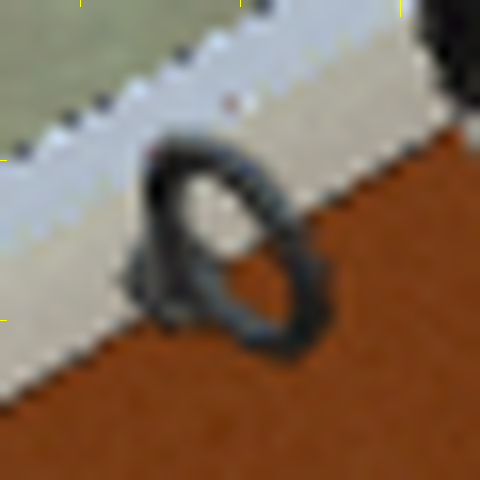

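View pics/eye_side.png

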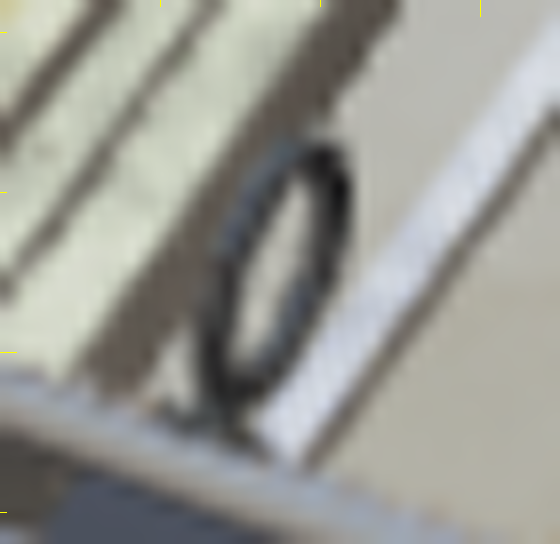

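Request:
{"method": "send_rows", "body": {
  "steps": [
    [[1.0,0,0.05,0.014,0.02],[1.0,0,0.1,0.014,0.04],[1.0,0,0.15,0.014,0.04],[1.0,0,0.2,0.014,0.04],[1.0,0.002,0.235,0.014,0.04],[1.0,0.003,0.26,0.014,0.04],[1.0,0.003,0.27,0.014,0.04],[1.0,0.003,0.27,0.014,0.04]]
  ]
}}

```text
t: 9.15
tcp_pos: [0.3882, 0.1471, 0.2925]
tool_rot: [-0.015, 0.708, 0.015, 0.706]
force: [0.2, -0.3, -1.7]
finger_gap: 0.277
```

```bash
python3 - <<'E'
from h import *
s=manip.sense();print(s['t'],s['tcp_pos'],s['force'])
snap('wrist','w6.png');snap('scene','s6.png');snap('side','d6.png')
crop('s6.png',(110,105,190,165),10,'s6a.png')
crop('d6.png',(200,205,280,265),10,'d6a.png')
E
```

```text
9.15 [0.38819267 0.14710214 0.29254851] [ 0.15871812 -0.28391517 -1.74521785]
```

View pics/s6a.png

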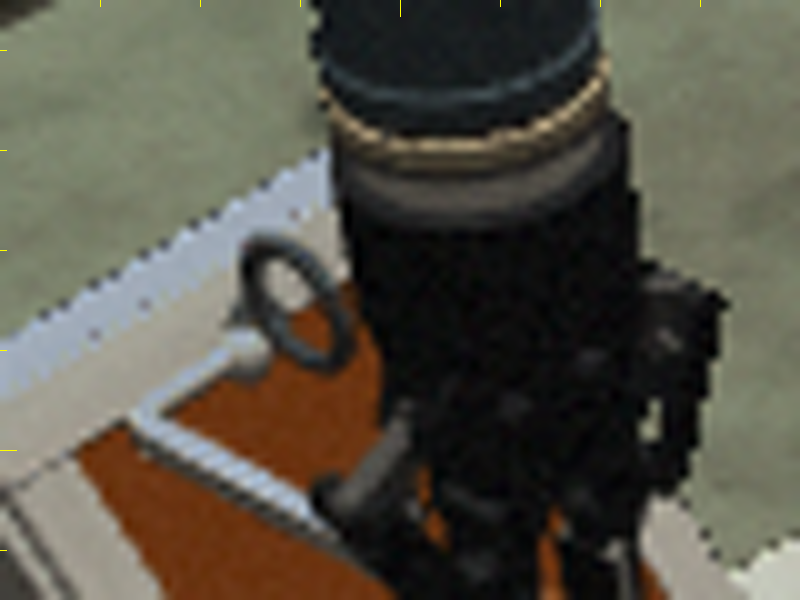

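View pics/d6a.png

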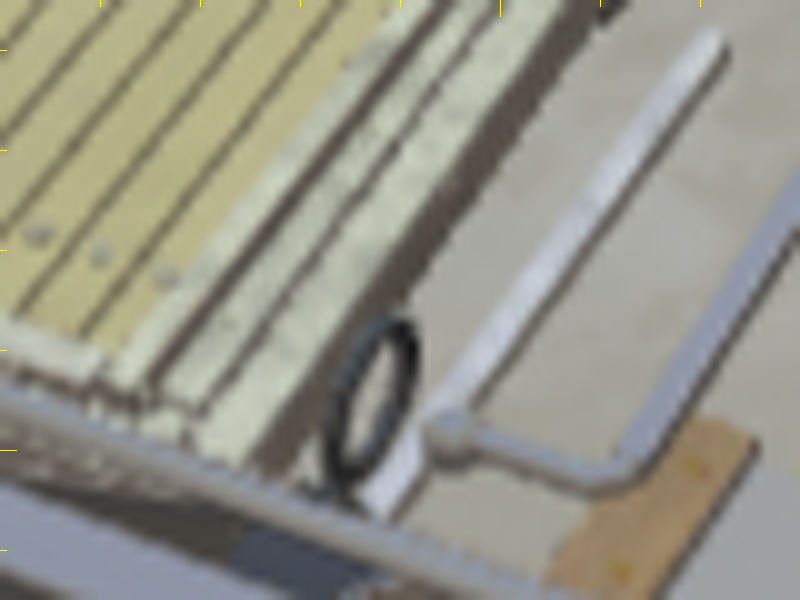

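View pics/w6.png

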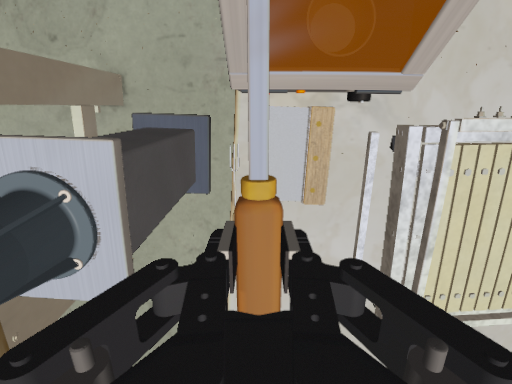

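```bash
python3 - <<'E'
from h import *
np.set_printoptions(precision=4,suppress=True)
S=camT('scene');D=camT('side')
s=manip.sense()
for nm,a,b in [('eye',(110+29.7,105+30.3),(237.2,205+40.2)),('ball',(110+24.8,105+35.1),(200+45,205+43.7)),('corner',(124.5,146.3),(200+61.5,205+47.8))]:
    X,e=tri([('scene',a,S),('side',b,D)]);print(nm,X,e, X-s['tcp_pos'])
X=np.array([.4500,.334,.2975])
for d in np.eye(3)*.01: print((proj('scene',X+d,S)-proj('scene',X,S))[0]*10,(proj('side',X+d,D)-proj('side',X,D))[0]*10)
E
```

```text
eye [0.4501 0.3346 0.2975] [np.float64(0.002222557941460735), np.float64(0.0022225579414605913)] [0.062  0.1884 0.0045]
ball [0.4281 0.3321 0.2932] [np.float64(0.001972679131459279), np.float64(0.0019726791314592517)] [0.04   0.1859 0.0002]
corner [0.384  0.3261 0.297 ] [np.float64(0.0031673296237837525), np.float64(0.0031673296237837863)] [-0.0041  0.1798  0.004 ]
[ 25.4386 -14.6861] [-32.9101 -13.9076]
[-21.2089 -11.9386] [-20.2945  25.4216]
[ -5.7284 -27.0477] [ -1.393  -26.5203]
```

Request:
{"method": "send_rows", "body": {
  "steps": [
    [[1.0,0,0.002,0.004,0],[1.0,0.008,0.002,0.004,0],[1.0,0.014,0.002,0.004,0],[1.0,0.02,0.003,0.004,0],[1.0,0.026,0.003,0.004,0],[1.0,0.032,0.003,0.004,0],[1.0,0.038,0.004,0.004,0],[1.0,0.042,0.004,0.004,0]]
  ]
}}

```text
t: 10.3
tcp_pos: [0.4304, 0.1511, 0.2973]
tool_rot: [-0.015, 0.707, 0.015, 0.707]
force: [-0.3, -0.1, -1.5]
finger_gap: 0.272
```

```bash
python3 - <<'E'
from h import *
s=manip.sense();print(s['t'],s['tcp_pos'],s['force'])
snap('scene','s7.png');snap('side','d7.png')
crop('s7.png',(110,105,190,165),8,'s7a.png')
crop('d7.png',(200,205,280,265),8,'d7a.png')
E
```

```text
10.3 [0.43041202 0.15111395 0.29726501] [-0.26976708 -0.05811551 -1.53195929]
```

View pics/s7a.png

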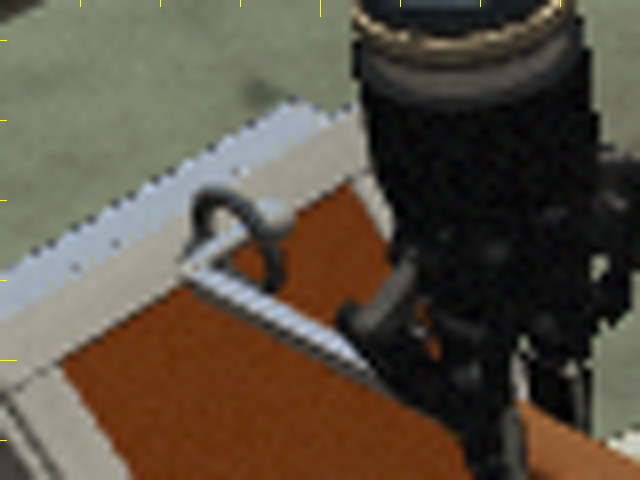

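View pics/d7a.png

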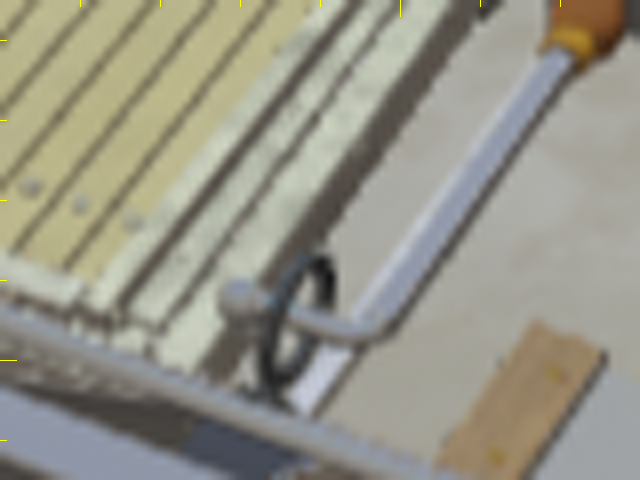

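```bash
python3 - <<'E'
import numpy as np
r=.2009;p0=-.488;p1=1.741
f=lambda p,l:(r*np.sin(p)+l*np.cos(p), r*np.cos(p)-l*np.sin(p))
o0,z0=f(p0,0)
for i in range(0,49):
    p=p0+(p1-p0)*i/46
    o,z=f(min(p,1.85),min(.0125,.0125*i/3)); 
    print(i,round(p,3),'dx %.3f dy %.3f dz %.3f'%(.042*(o-o0),-.999*(o-o0),z-z0))
E
```

```text
0 -0.488 dx 0.000 dy -0.000 dz 0.000
1 -0.44 dx 0.001 dy -0.012 dz 0.006
2 -0.391 dx 0.001 dy -0.025 dz 0.011
3 -0.343 dx 0.002 dy -0.038 dz 0.016
4 -0.294 dx 0.002 dy -0.048 dz 0.018
5 -0.246 dx 0.002 dy -0.057 dz 0.020
6 -0.197 dx 0.003 dy -0.067 dz 0.022
7 -0.149 dx 0.003 dy -0.077 dz 0.023
8 -0.1 dx 0.004 dy -0.086 dz 0.024
9 -0.052 dx 0.004 dy -0.096 dz 0.024
10 -0.003 dx 0.004 dy -0.106 dz 0.023
11 0.045 dx 0.005 dy -0.116 dz 0.023
12 0.093 dx 0.005 dy -0.125 dz 0.021
13 0.142 dx 0.006 dy -0.135 dz 0.020
14 0.19 dx 0.006 dy -0.144 dz 0.017
15 0.239 dx 0.006 dy -0.154 dz 0.015
16 0.287 dx 0.007 dy -0.163 dz 0.012
17 0.336 dx 0.007 dy -0.172 dz 0.008
18 0.384 dx 0.008 dy -0.181 dz 0.004
19 0.433 dx 0.008 dy -0.190 dz -0.000
20 0.481 dx 0.008 dy -0.198 dz -0.005
21 0.53 dx 0.009 dy -0.206 dz -0.010
22 0.578 dx 0.009 dy -0.214 dz -0.016
23 0.627 dx 0.009 dy -0.222 dz -0.022
24 0.675 dx 0.010 dy -0.229 dz -0.028
25 0.723 dx 0.010 dy -0.236 dz -0.035
26 0.772 dx 0.010 dy -0.243 dz -0.042
27 0.82 dx 0.010 dy -0.249 dz -0.050
28 0.869 dx 0.011 dy -0.255 dz -0.057
29 0.917 dx 0.011 dy -0.261 dz -0.065
30 0.966 dx 0.011 dy -0.266 dz -0.073
31 1.014 dx 0.011 dy -0.271 dz -0.082
32 1.063 dx 0.012 dy -0.276 dz -0.091
33 1.111 dx 0.012 dy -0.280 dz -0.100
34 1.16 dx 0.012 dy -0.283 dz -0.109
35 1.208 dx 0.012 dy -0.286 dz -0.118
36 1.256 dx 0.012 dy -0.289 dz -0.127
37 1.305 dx 0.012 dy -0.291 dz -0.137
38 1.353 dx 0.012 dy -0.293 dz -0.146
39 1.402 dx 0.012 dy -0.294 dz -0.156
40 1.45 dx 0.012 dy -0.295 dz -0.166
41 1.499 dx 0.012 dy -0.295 dz -0.175
42 1.547 dx 0.012 dy -0.295 dz -0.185
43 1.596 dx 0.012 dy -0.294 dz -0.195
44 1.644 dx 0.012 dy -0.293 dz -0.205
45 1.693 dx 0.012 dy -0.292 dz -0.214
46 1.741 dx 0.012 dy -0.290 dz -0.224
47 1.789 dx 0.012 dy -0.287 dz -0.233
48 1.838 dx 0.012 dy -0.284 dz -0.243
```

Request:
{"method": "send_rows", "body": {
  "steps": [
    [[1.0,0.001,-0.012,0.006,0],[1.0,0.001,-0.025,0.011,0],[1.0,0.002,-0.038,0.016,0],[1.0,0.002,-0.048,0.018,0],[1.0,0.002,-0.057,0.02,0],[1.0,0.003,-0.067,0.022,0],[1.0,0.003,-0.077,0.023,0],[1.0,0.004,-0.086,0.024,0]]
  ],
  "grip_force": 120
}}

```text
t: 11.4
tcp_pos: [0.4337, 0.0644, 0.3212]
tool_rot: [-0.015, 0.707, 0.015, 0.707]
force: [-0.8, 3.0, -3.8]
finger_gap: 0.273
```

```bash
python3 - <<'E'
from h import *
s=manip.sense();print(s['t'],s['tcp_pos'],s['force'])
snap('scene','s8.png');snap('side','d8.png')
crop('s8.png',(90,100,230,205),5,'s8a.png')
crop('d8.png',(190,165,330,270),5,'d8a.png')
E
```

```text
11.4 [0.4336515  0.06438514 0.32120356] [-0.76837128  3.04084161 -3.76962235]
```

View pics/s8a.png

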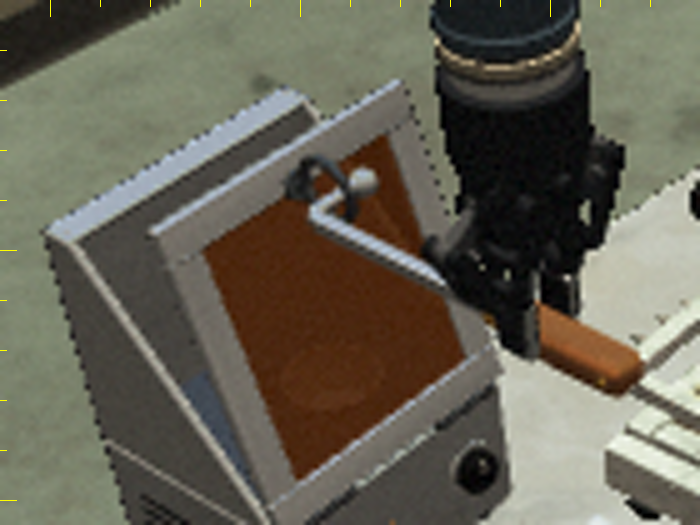

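View pics/d8a.png

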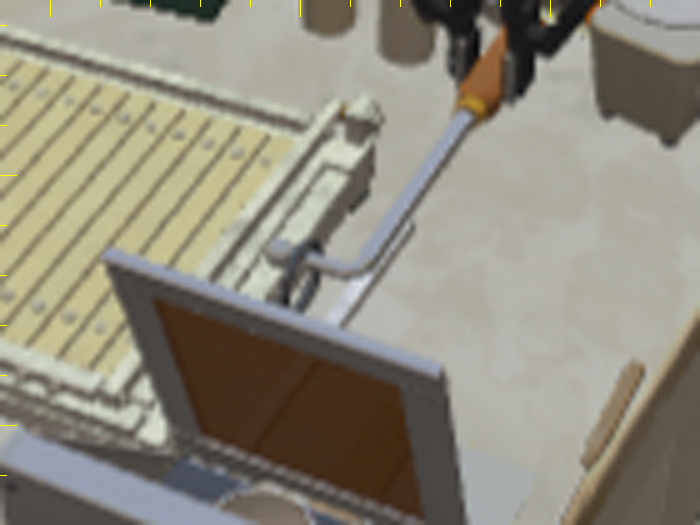

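Request:
{"method": "send_rows", "body": {
  "steps": [
    [[1.0,0.0,-0.01,-0.001,0],[1.0,0.0,-0.02,-0.003,0],[1.0,0.001,-0.03,-0.004,0],[1.0,0.001,-0.039,-0.006,0],[1.0,0.002,-0.049,-0.007,0],[1.0,0.002,-0.058,-0.01,0],[1.0,0.002,-0.068,-0.012,0],[1.0,0.003,-0.077,-0.015,0]]
  ]
}}

```text
t: 12.5
tcp_pos: [0.4367, -0.0127, 0.306]
tool_rot: [-0.015, 0.707, 0.014, 0.707]
force: [-0.8, 2.0, -1.4]
finger_gap: 0.27
```

Request:
{"method": "send_rows", "body": {
  "steps": [
    [[1.0,0.0,-0.009,-0.004,0],[1.0,0.001,-0.018,-0.008,0],[1.0,0.001,-0.027,-0.012,0],[1.0,0.001,-0.035,-0.017,0],[1.0,0.002,-0.043,-0.022,0],[1.0,0.002,-0.051,-0.028,0],[1.0,0.002,-0.059,-0.034,0],[1.0,0.003,-0.066,-0.04,0]]
  ]
}}

```text
t: 13.5
tcp_pos: [0.4397, -0.0786, 0.2659]
tool_rot: [-0.015, 0.707, 0.015, 0.707]
force: [-0.1, 0.4, -1.5]
finger_gap: 0.27
```

```bash
python3 - <<'E'
from h import *
s=manip.sense();print(s['t'],s['tcp_pos'],s['force'])
snap('scene','s9.png');snap('side','d9.png')
crop('s9.png',(100,100,260,220),4,'s9a.png')
crop('d9.png',(190,145,350,265),4,'d9a.png')
E
```

```text
13.5 [ 0.43973352 -0.07855193  0.26586335] [-0.10446151  0.41794423 -1.51907649]
```

View pics/s9a.png

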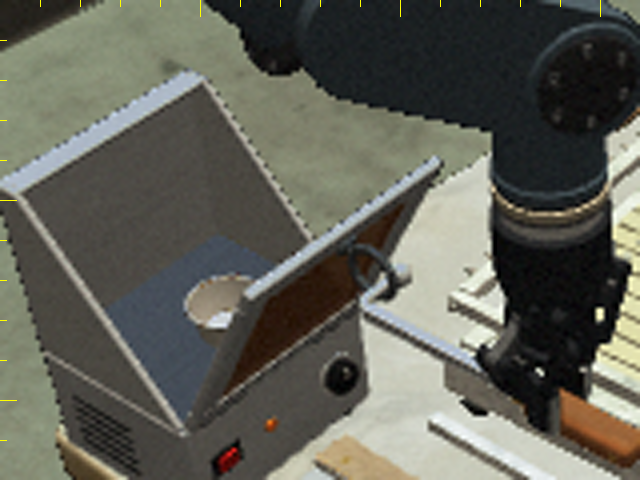

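View pics/d9a.png

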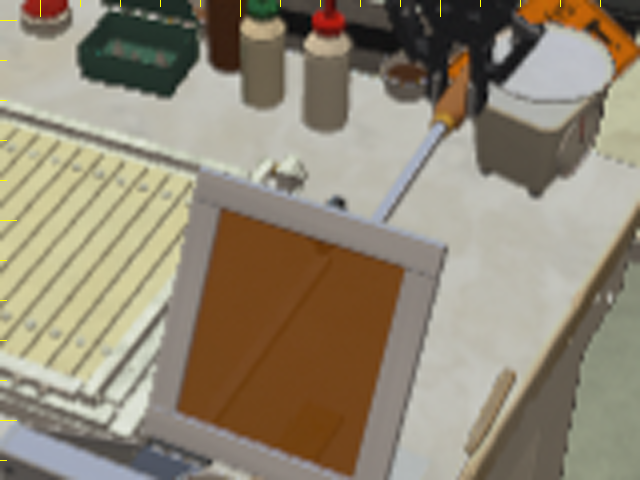

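Request:
{"method": "send_rows", "body": {
  "steps": [
    [[1.0,0.0,-0.007,-0.007,0],[1.0,0.0,-0.014,-0.014,0],[1.0,0.0,-0.02,-0.022,0],[1.0,0.001,-0.026,-0.029,0],[1.0,0.001,-0.032,-0.037,0],[1.0,0.001,-0.037,-0.045,0],[1.0,0.001,-0.042,-0.054,0],[1.0,0.002,-0.047,-0.063,0]]
  ]
}}

```text
t: 14.6
tcp_pos: [0.4419, -0.1253, 0.2027]
tool_rot: [-0.015, 0.707, 0.015, 0.707]
force: [0.4, -0.5, -2.0]
finger_gap: 0.27
```

Request:
{"method": "send_rows", "body": {
  "steps": [
    [[1.0,0.0,-0.004,-0.009,0],[1.0,0.0,-0.007,-0.018,0],[1.0,0.0,-0.01,-0.027,0],[1.0,0.0,-0.013,-0.036,0],[1.0,0.0,-0.015,-0.046,0],[1.0,0.0,-0.017,-0.055,0],[1.0,0.0,-0.018,-0.065,0],[1.0,0.0,-0.019,-0.075,0]]
  ]
}}

```text
t: 15.6
tcp_pos: [0.4421, -0.1441, 0.1276]
tool_rot: [-0.015, 0.707, 0.014, 0.707]
force: [0.2, -0.3, -2.5]
finger_gap: 0.269
```

```bash
python3 - <<'E'
from h import *
s=manip.sense();print(s['t'],s['tcp_pos'],s['force'])
snap('scene','s10.png');snap('side','d10.png')
crop('s10.png',(100,120,260,240),4,'s10a.png')
crop('d10.png',(190,145,350,265),4,'d10a.png')
E
```

```text
15.6 [ 0.44205594 -0.14405572  0.12762299] [ 0.21654598 -0.31362331 -2.45982452]
```

View pics/s10a.png

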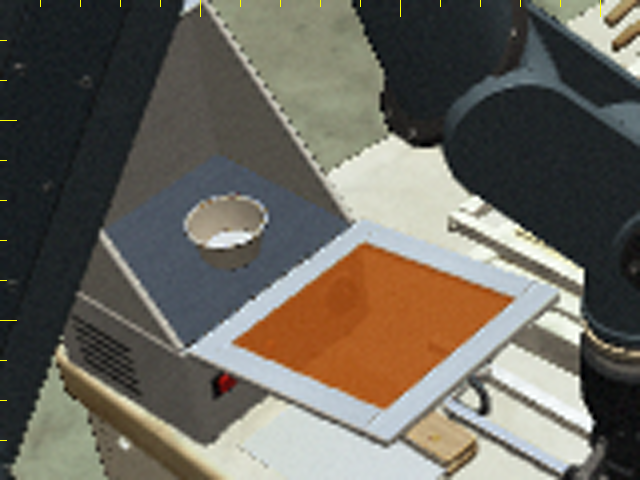

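View pics/d10a.png

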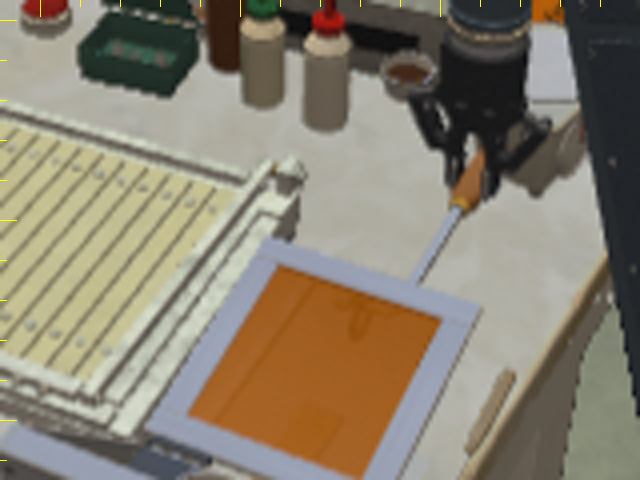

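Request:
{"method": "send_rows", "body": {
  "steps": [
    [[1.0,0,0,-0.008,0],[1.0,0,0,-0.016,0],[1.0,0,0.001,-0.024,0],[1.0,0,0.001,-0.032,0],[1.0,0,0.002,-0.039,0],[1.0,0,0.003,-0.046,0],[1.0,0,0.004,-0.051,0],[1.0,0,0.005,-0.056,0]]
  ]
}}

```text
t: 16.7
tcp_pos: [0.4421, -0.1389, 0.072]
tool_rot: [-0.015, 0.707, 0.014, 0.707]
force: [0.4, 0.2, -1.1]
finger_gap: 0.269
```

```bash
python3 - <<'E'
from h import *
s=manip.sense();print(s['t'],s['tcp_pos'],s['force'])
snap('scene','s11.png');snap('side','d11.png')
crop('s11.png',(100,120,260,240),5,'s11a.png')
E
```

```text
16.7 [ 0.44206771 -0.13894648  0.07203395] [ 0.41508306  0.24732632 -1.11587913]
```

View pics/s11a.png

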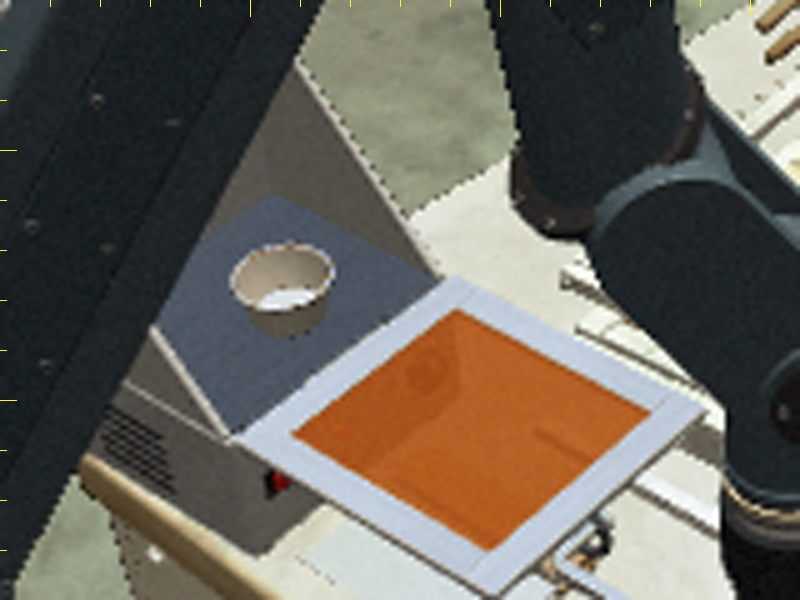

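View pics/d11.png

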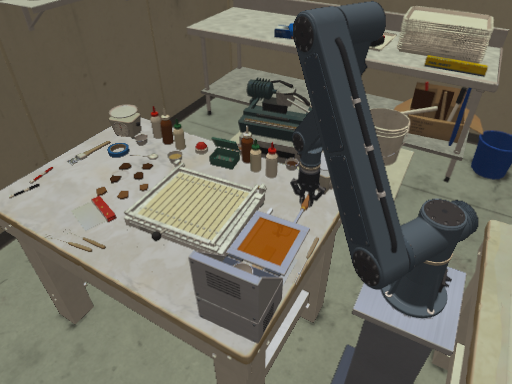

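Request:
{"method": "send_rows", "body": {
  "steps": [
    [[1.0,0,0.001,-0.003,0],[1.0,0,0.001,-0.006,0],[1.0,0,0.002,-0.008,0],[1.0,0,0.002,-0.008,0]]
  ]
}}

```text
t: 17.3
tcp_pos: [0.4427, -0.1381, 0.0647]
tool_rot: [-0.015, 0.706, 0.014, 0.708]
force: [-1.3, -5.5, 4.6]
finger_gap: 0.271
```

```bash
python3 - <<'E'
from h import *
np.set_printoptions(precision=4,suppress=True)
s=manip.sense();print(s['t'],s['tcp_pos'],s['force'],s['ft_torque'])
snap('scene','s12.png');snap('side','d12.png')
crop('s12.png',(140,160,260,250),6,'s12a.png')
crop('d12.png',(210,190,330,280),6,'d12a.png')
E
```

```text
17.3 [ 0.4427 -0.1381  0.0647] [-1.3183 -5.4632  4.5699] [0.1834 0.1235 0.1206]
```

View pics/s12a.png

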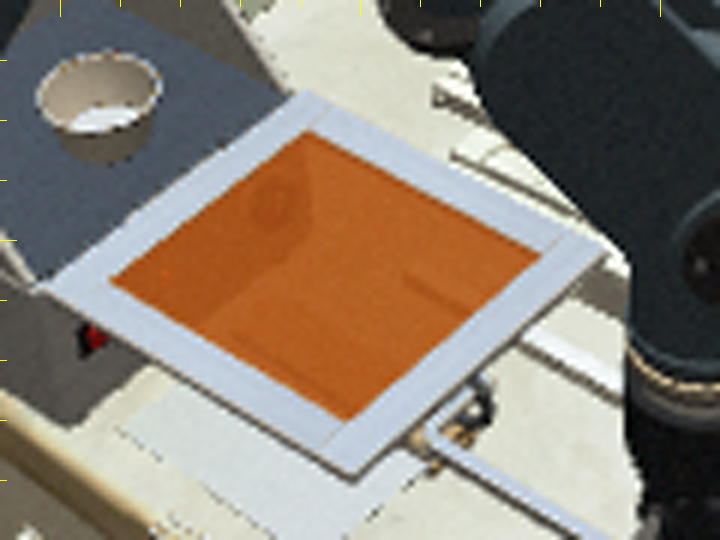

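View pics/d12a.png

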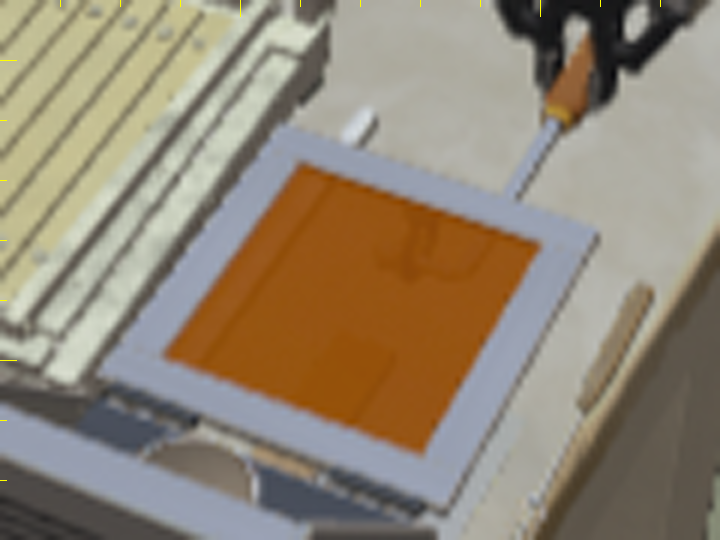

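```bash
python3 - <<'E'
from h import *
np.set_printoptions(precision=4,suppress=True)
S=camT('scene');D=camT('side')
for nm,a,b in [('A',(241.3,202.2),(257.2,210.8)),('B',(198.7,238.7),(309.7,229.2)),('hA',(190,175.3),(226.7,252.5)),('hB',(147.5,207.5),(283.3,275))]:
    X,e=tri([('scene',a,S),('side',b,D)]);print(nm,X,np.round(e,4))
# cup rim in scene: center of rim ellipse
print('rim',onz('scene',(140+99/6,160+90/6),.153),'foot?',onz('scene',(140+104/6,160+128/6),.125))
for u in [(140+37/6,160+95/6),(140+161/6,160+88/6)]: print(onz('scene',u,.153))
E
```

```text
A [0.562  0.0264 0.1192] [0.0016 0.0016]
B [0.3658 0.0206 0.1196] [0.0033 0.0033]
hA [0.5508 0.2433 0.1216] [0.0014 0.0014]
hB [0.3584 0.2351 0.1204] [0.0022 0.0022]
rim [0.4606 0.2999 0.153 ] foot? [0.4604 0.3018 0.125 ]
[0.4366 0.3227 0.153 ]
[0.483  0.2751 0.153 ]
```

Request:
{"method": "send_rows", "body": {
  "steps": [
    [[1.0,0,-0.002,0.006,0],[1.0,0,-0.003,0.01,0],[1.0,-0.008,-0.003,0.01,0],[1.0,-0.018,-0.004,0.01,0],[1.0,-0.028,-0.004,0.01,0],[1.0,-0.038,-0.005,0.01,0],[1.0,-0.046,-0.005,0.01,0],[1.0,-0.05,-0.005,0.01,0]]
  ]
}}

```text
t: 18.4
tcp_pos: [0.3911, -0.1418, 0.0742]
tool_rot: [-0.014, 0.707, 0.015, 0.707]
force: [0.1, 0.6, -1.4]
finger_gap: 0.27
```

```bash
python3 - <<'E'
from h import *
np.set_printoptions(precision=4,suppress=True)
s=manip.sense();print(s['t'],s['tcp_pos'],s['force'],s['ft_torque'])
snap('scene','s13.png')
crop('s13.png',(140,180,280,285),5,'s13a.png')
E
```

```text
18.4 [ 0.3911 -0.1418  0.0742] [ 0.1111  0.5504 -1.3562] [-0.0917  0.0364 -0.011 ]
```

View pics/s13a.png

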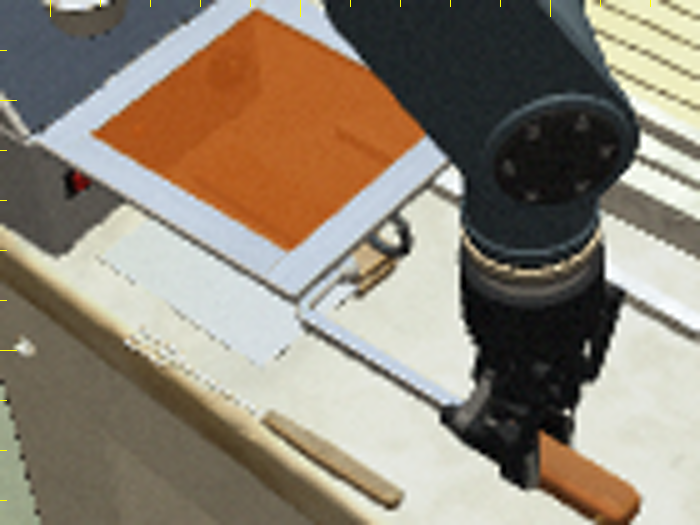

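Request:
{"method": "send_rows", "body": {
  "steps": [
    [[1.0,0,-0.03,0,0],[1.0,0,-0.05,0,0],[1.0,0.02,-0.05,-0.01,0],[1.0,0.045,-0.05,-0.03,0],[1.0,0.06,-0.05,-0.045,0],[1.0,0.06,-0.05,-0.056,0],[1.0,0.06,-0.05,-0.063,0],[1.0,0.06,-0.05,-0.065,0]]
  ]
}}

```text
t: 19.45
tcp_pos: [0.4509, -0.1916, 0.009]
tool_rot: [-0.014, 0.707, 0.015, 0.706]
force: [-1.3, 0.7, -2.3]
finger_gap: 0.266
```

```bash
python3 - <<'E'
from h import *
np.set_printoptions(precision=4,suppress=True)
s=manip.sense();print(s['t'],s['tcp_pos'],s['force'],s['ft_torque'])
snap('scene','s14.png');snap('wrist','w14.png')
crop('s14.png',(180,200,340,320),5,'s14a.png')
E
```

```text
19.45 [ 0.4509 -0.1916  0.009 ] [-1.2571  0.7257 -2.2886] [-0.1042 -0.0228 -0.045 ]
```

View pics/s14a.png

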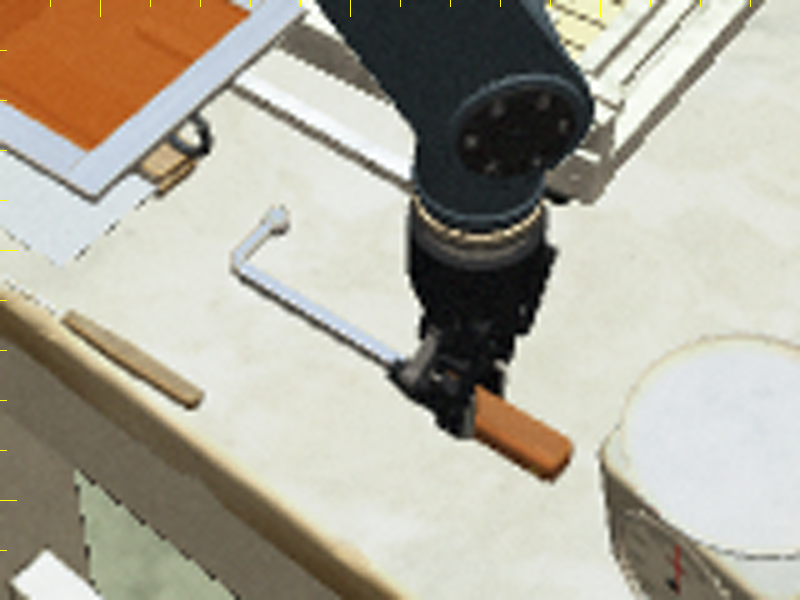

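View pics/w14.png

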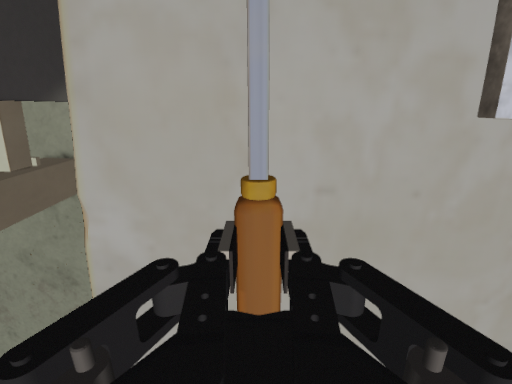

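Request:
{"method": "send_rows", "body": {
  "steps": [
    [[1.0,0,0,-0.002,0],[1.0,0,0,-0.0035,0],[1.0,0,0,-0.0035,0],[0.6,0,0,-0.0035,0],[0.5,0,0,-0.0035,0],[0.4,0,0,-0.0035,0],[0.4,0,0,0.01,0],[0.2,0,0,0.05,0]]
  ]
}}

```text
t: 20.55
tcp_pos: [0.451, -0.1913, 0.0591]
tool_rot: [-0.014, 0.708, 0.015, 0.706]
force: [1.2, -0.3, 0.4]
finger_gap: 0.789
```

```bash
python3 - <<'E'
from h import *
np.set_printoptions(precision=4,suppress=True)
s=manip.sense();print(s['t'],s['tcp_pos'],s['force'],s['q'])
snap('wrist','w15.png')
E
```

```text
20.55 [ 0.451  -0.1913  0.0591] [ 1.1647 -0.3487  0.4282] [-0.6298  0.6446  1.9022  0.      0.5988 -0.6707]
```

View pics/w15.png

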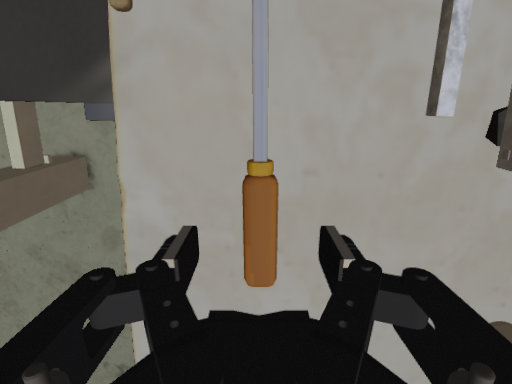

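Request:
{"method": "send_rows", "body": {
  "steps": [
    [[0,0,0,0.06,0.17],[0,0,0.02,0.115,0.34],[0,0,0.06,0.16,0.51],[0,0,0.11,0.19,0.68],[0,0,0.165,0.19,0.85],[0,0,0.22,0.19,1.02],[0,0,0.27,0.19,1.2],[0,0,0.32,0.19,1.37]]
  ]
}}

```text
t: 21.6
tcp_pos: [0.4514, 0.1297, 0.2502]
tool_rot: [-0.46, 0.537, 0.46, 0.537]
force: [1.0, 0.9, 0.4]
finger_gap: 1.001
```

Request:
{"method": "send_rows", "body": {
  "steps": [
    [[0,0,0.035,0,0.17],[0,0.002,0.07,0,0.34],[0,0.005,0.105,0,0.51],[0,0.008,0.135,0,0.68],[0,0.009,0.155,0,0.85],[0,0.009,0.165,0,1.0],[0,0.009,0.171,0,1.09],[0,0.009,0.171,0,1.09]]
  ]
}}

```text
t: 22.6
tcp_pos: [0.4605, 0.2993, 0.2499]
tool_rot: [0.671, -0.223, -0.671, -0.223]
force: [-0.3, 0.2, 0.1]
finger_gap: 1.0
```

```bash
python3 - <<'E'
from h import *
np.set_printoptions(precision=4,suppress=True)
s=manip.sense();print(s['t'],s['tcp_pos'],s['force'],s['q'])
im=snap('wrist','w16.png');snap('scene','s16.png');snap('side','d16.png')
print(proj('wrist',[[.4605,.30,.153]]))
E
```

```text
22.6 [0.4605 0.2993 0.2499] [-0.281   0.1841  0.0693] [ 0.3728  0.403   1.6027 -0.      1.1354 -2.128 ]
[[259.4251 189.3321]]
```

View pics/w16.png

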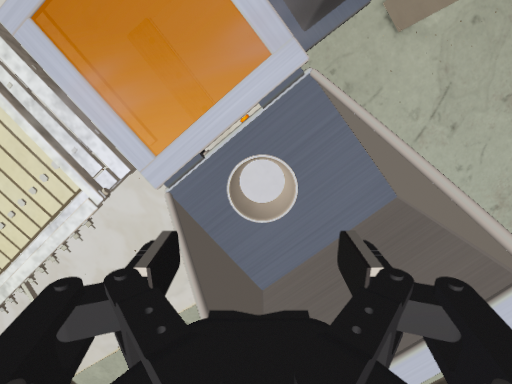

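View pics/s16.png

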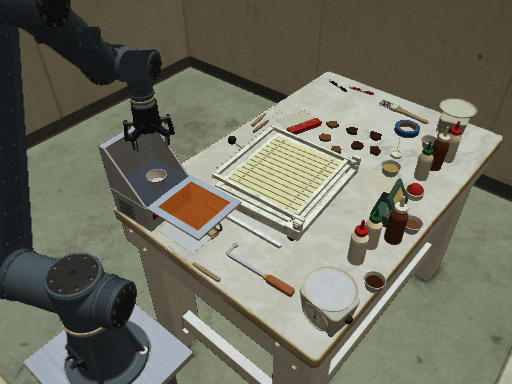

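```bash
python3 - <<'E'
from h import *
np.set_printoptions(precision=4,suppress=True)
T=camT('wrist')
im=cv2.imread('pics/w16.png')
print(onz('wrist',(262.5,188.5),.153,T))
for p in [(228,188),(297,188),(262,154.5),(262,222)]: print(onz('wrist',p,.153,T))
print(onz('wrist',(262.5,182),.1215,T))
# fingertip corners at full open
s=manip.sense();Rm=R.from_quat(s['tool_rot']).as_matrix()
for c in (-1,1): print(s['tcp_pos']+Rm@np.array([0,0,.057*c]))
E
```

```text
[0.4577 0.3011 0.153 ]
[0.483  0.2816 0.153 ]
[0.4319 0.3198 0.153 ]
[0.4393 0.2754 0.153 ]
[0.4781 0.3277 0.153 ]
[0.4588 0.3033 0.1215]
[0.5064 0.2645 0.2497]
[0.4151 0.3328 0.2496]
```

Request:
{"method": "send_rows", "body": {
  "steps": [
    [[0,-0.0025,0.0015,-0.04,0],[0,-0.0025,0.0015,-0.08,0],[0,-0.0025,0.0015,-0.105,0],[0,-0.0025,0.0015,-0.118,0],[0,-0.0025,0.0015,-0.123,0],[0,-0.0025,0.0015,-0.123,0]]
  ],
  "grip_force": 30
}}

```text
t: 23.5
tcp_pos: [0.459, 0.3006, 0.1268]
tool_rot: [0.671, -0.223, -0.671, -0.223]
force: [0.7, 0.3, 0.8]
finger_gap: 0.998
```

```bash
python3 - <<'E'
from h import *
np.set_printoptions(precision=4,suppress=True)
s=manip.sense();print(s['t'],s['tcp_pos'],s['force'],manip.grasp_offset)
snap('wrist','w17.png');snap('scene','s17.png');crop('s17.png',(90,90,230,195),5,'s17a.png')
E
```

```text
23.5 [0.459  0.3006 0.1268] [0.6732 0.3413 0.806 ] 0.0187
```

View pics/w17.png

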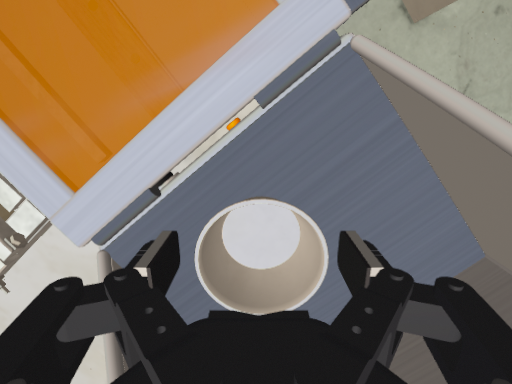

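View pics/s17a.png

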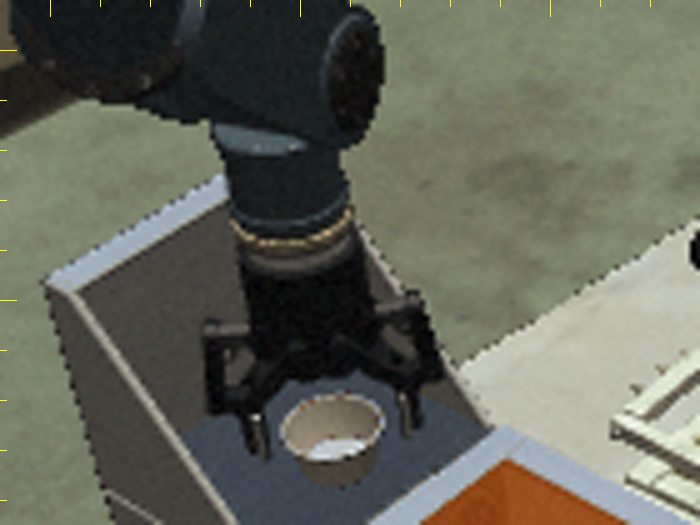

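```bash
python3 - <<'E'
from h import *
np.set_printoptions(precision=4,suppress=True)
print(onz('wrist',(261.5,256),.153),onz('wrist',(195,256),.153),onz('wrist',(328,256),.153))
E
```

```text
[0.4567 0.2998 0.153 ] [0.4827 0.2805 0.153 ] [0.4307 0.3193 0.153 ]
```

Request:
{"method": "send_rows", "body": {
  "steps": [
    [[0.1,0,0.001,0,0],[0.2,0,0.001,0,0],[0.4,0,0.001,0,0],[0.4,0,0.001,0,0],[0.4,0,0.001,0,0]]
  ]
}}

```text
t: 24.22
tcp_pos: [0.4586, 0.3018, 0.1273]
tool_rot: [0.671, -0.222, -0.671, -0.223]
force: [-0.9, -0.9, 4.4]
finger_gap: 0.742
```

Request:
{"method": "send_rows", "body": {
  "steps": [
    [[0.4,0,0,0.005,0],[0.4,0,0,0.015,0],[0.4,0,0,0.03,0]]
  ]
}}

```text
t: 24.6
tcp_pos: [0.4583, 0.3014, 0.1568]
tool_rot: [-0.671, 0.223, 0.671, 0.222]
force: [0.2, -0.2, 0.7]
finger_gap: 0.744
```

```bash
python3 - <<'E'
from h import *
np.set_printoptions(precision=4,suppress=True)
s=manip.sense();print(s['t'],s['tcp_pos'],s['force'],s['finger_gap'])
snap('wrist','w18.png');snap('scene','s18.png');crop('s18.png',(90,90,230,195),5,'s18a.png')
E
```

```text
24.6 [0.4583 0.3014 0.1568] [ 0.2402 -0.167   0.696 ] 0.7436386893097736
```

View pics/w18.png

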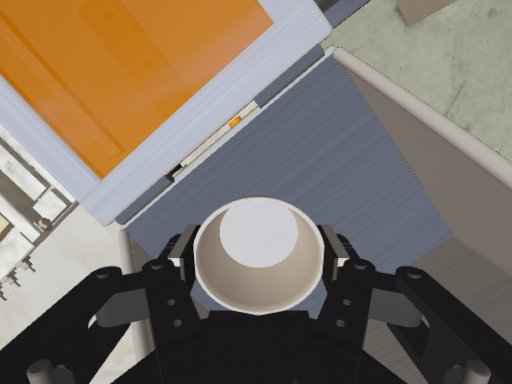

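View pics/s18a.png

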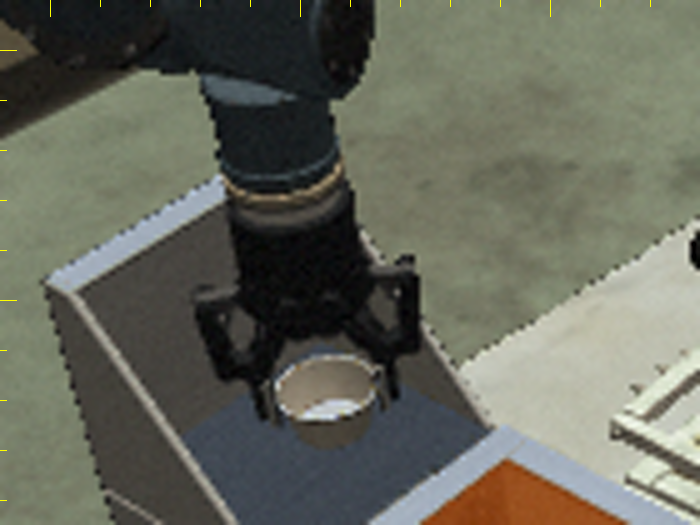

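Request:
{"method": "send_rows", "body": {
  "steps": [
    [[0.4,0,0,0.03,0],[0.4,0,0,0.07,-0.1],[0.4,0,-0.02,0.1,-0.25],[0.4,0,-0.06,0.12,-0.4],[0.4,0,-0.11,0.12,-0.55],[0.4,0,-0.16,0.12,-0.7],[0.4,0,-0.21,0.12,-0.85],[0.4,0,-0.26,0.12,-1.0]]
  ]
}}

```text
t: 25.7
tcp_pos: [0.4583, 0.04, 0.2766]
tool_rot: [-0.481, 0.518, 0.481, 0.518]
force: [0.3, 0.0, -1.1]
finger_gap: 0.74
```

Request:
{"method": "send_rows", "body": {
  "steps": [
    [[0.4,0,-0.05,0,-0.15],[0.4,0,-0.1,0,-0.3],[0.4,0,-0.15,0,-0.45],[0.4,0,-0.2,0,-0.5],[0.4,0,-0.25,0,-0.5],[0.4,0,-0.29,-0.01,-0.5],[0.4,0,-0.31,-0.02,-0.5],[0.4,0,-0.31,-0.02,-0.5]]
  ]
}}

```text
t: 26.7
tcp_pos: [0.4578, -0.2685, 0.2552]
tool_rot: [-0.338, 0.621, 0.34, 0.62]
force: [0.6, 0.1, -0.9]
finger_gap: 0.745
```

```bash
python3 - <<'E'
from h import *
np.set_printoptions(precision=4,suppress=True)
s=manip.sense();print(s['t'],s['tcp_pos'],s['force'],s['finger_gap'],s['q'])
snap('wrist','w19.png');snap('scene','s19.png');snap('side','d19.png');crop('s19.png',(260,200,400,340),4,'s19a.png')
crop('d19.png',(270,110,390,200),6,'d19a.png')
E
```

```text
26.7 [ 0.4578 -0.2685  0.2552] [ 0.5682  0.064  -0.9156] 0.7446715025705262 [-0.7413  0.3725  1.6381  0.0005  1.1339 -1.7407]
```

View pics/w19.png

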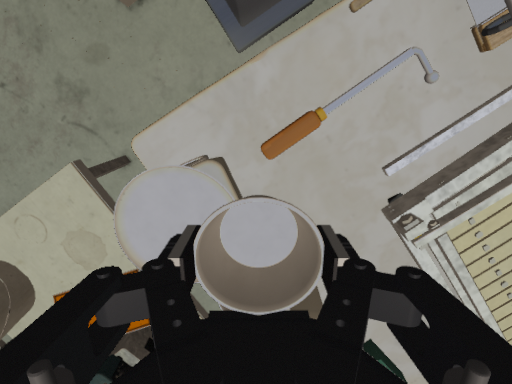

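View pics/s19a.png

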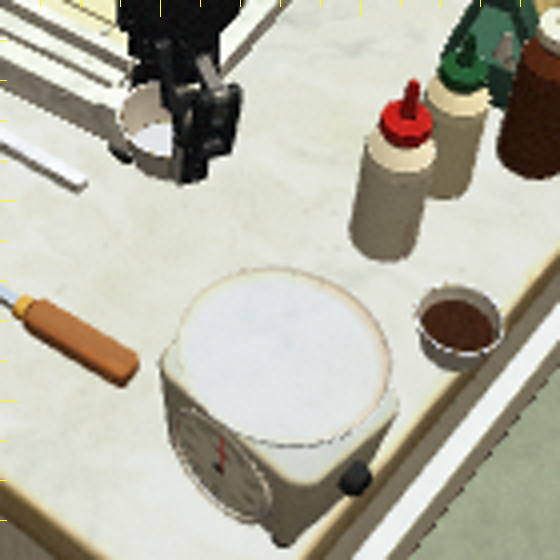

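View pics/d19a.png

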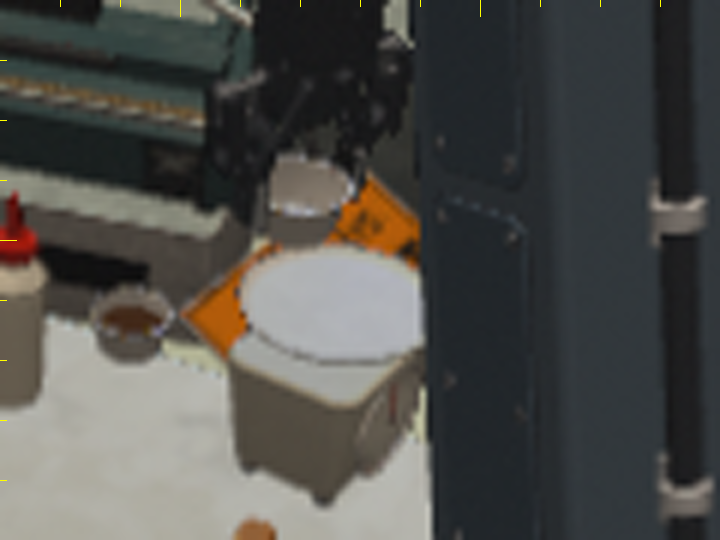

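```bash
python3 - <<'E'
from h import *
np.set_printoptions(precision=4,suppress=True)
def fit(n,pts,z):
    P_=np.array([onz(n,p,z)[:2] for p in pts]);A=np.c_[2*P_,np.ones(len(P_))]
    c=np.linalg.lstsq(A,(P_**2).sum(1),rcond=None)[0];r=np.sqrt(c[2]+c[0]**2+c[1]**2)
    print(n,c[:2],r,np.hypot(*(P_-c[:2]).T)-r)
im=cv2.imread('pics/s19.png')
hsv=cv2.cvtColor(im,cv2.COLOR_BGR2HSV)
roi=np.zeros(im.shape[:2],np.uint8);cv2.ellipse(roi,(331,289),(30,25),0,0,360,255,-1)
d=[(260+x/4,200+y/4) for x,y in [(177,350),(391,370),(275,267),(290,446),(197,303),(367,315),(213,420),(365,425)]]
fit('scene',d,.134)
d=[(270+x/6,110+y/6) for x,y in [(238,300),(255,262),(320,247),(375,252),(275,340),(340,361),(400,355)]]
fit('side',d,.134)
fit('wrist',[(115,215),(118,200),(150,171),(180,166),(210,172),(232,192),(122,245),(135,262)],.134)
E
```

```text
scene [ 0.4535 -0.3737] 0.06831706042529462 [-0.0005 -0.0002  0.003  -0.0003 -0.0021 -0.002   0.0012  0.0007]
side [ 0.452  -0.3615] 0.06844298468645686 [ 0.0004  0.0021 -0.0021  0.0003 -0.002   0.0003  0.0008]
wrist [ 0.4576 -0.3661] 0.06976174077343544 [ 0.001   0.0012 -0.0016 -0.0013  0.0015  0.0001 -0.     -0.0009]
```

Request:
{"method": "send_rows", "body": {
  "steps": [
    [[0.4,0,-0.03,0,0],[0.4,-0.001,-0.07,-0.02,0],[0.4,-0.001,-0.09,-0.05,0],[0.4,-0.001,-0.1,-0.075,0],[0.4,-0.001,-0.1,-0.085,0],[0.4,-0.001,-0.1,-0.085,0]]
  ]
}}

```text
t: 27.6
tcp_pos: [0.4576, -0.3668, 0.1712]
tool_rot: [-0.339, 0.62, 0.34, 0.62]
force: [-0.2, -0.1, -0.7]
finger_gap: 0.738
```

```bash
python3 - <<'E'
from h import *
np.set_printoptions(precision=4,suppress=True)
s=manip.sense();print(s['t'],s['tcp_pos'],s['force'],s['finger_gap'])
snap('wrist','w20.png');snap('scene','s20.png');snap('side','d20.png');crop('s20.png',(260,210,400,340),5,'s20a.png')
crop('d20.png',(290,110,380,200),6,'d20a.png')
E
```

```text
27.6 [ 0.4576 -0.3668  0.1712] [-0.2444 -0.1159 -0.6713] 0.7375455612355057
```

View pics/w20.png

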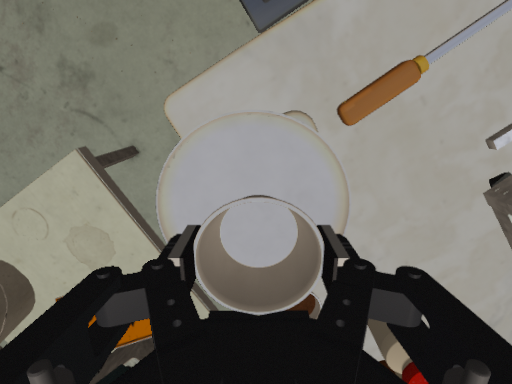

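View pics/s20a.png

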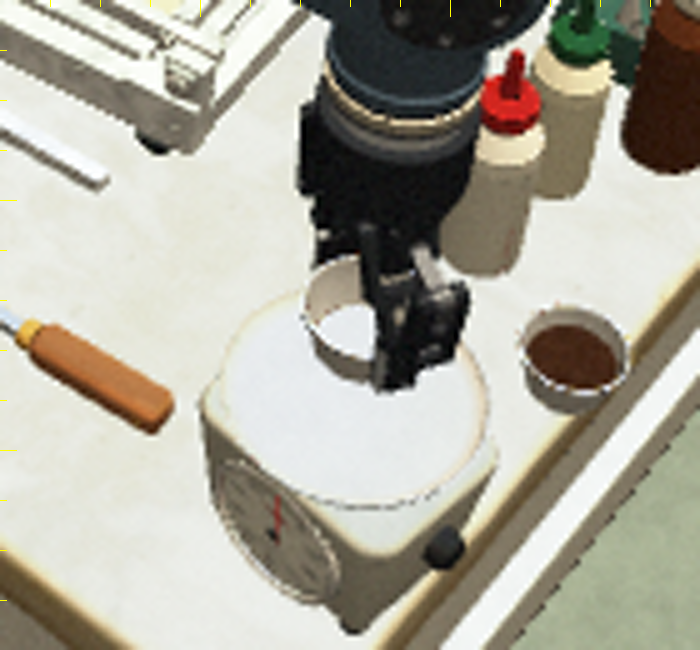

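View pics/d20a.png

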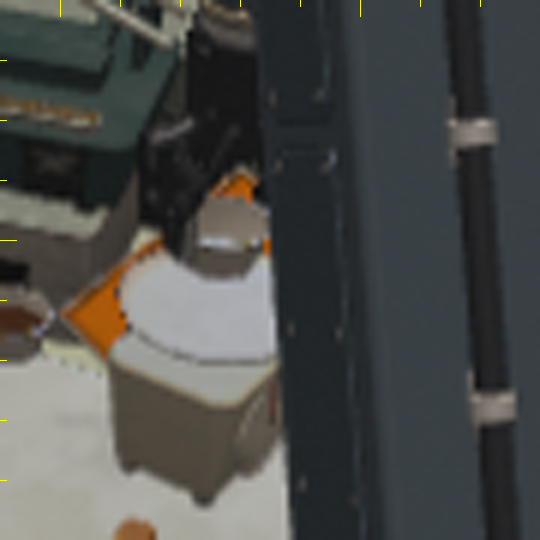

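```bash
python3 - <<'E'
from h import *
np.set_printoptions(precision=4,suppress=True)
g=cv2.cvtColor(cv2.imread('pics/w20.png'),cv2.COLOR_BGR2GRAY).astype(float)
crop('w20.png',(150,100,360,250),3,'w20a.png')
d=[(157,195),(255,112),(349,190),(179,147),(327,147),(205,125),(305,124),(347,215),(165,228)]
P_=np.array([onz('wrist',p,.134)[:2] for p in d]);A=np.c_[2*P_,np.ones(len(P_))]
c=np.linalg.lstsq(A,(P_**2).sum(1),rcond=None)[0];r=np.sqrt(c[2]+c[0]**2+c[1]**2)
print(c[:2],r,np.hypot(*(P_-c[:2]).T)-r)
s=manip.sense();z=s['tcp_pos'][2]
print('cup rim',onz('wrist',(259,254),z+.026),'cup bottom inside',onz('wrist',(259.5,236),z-.005),s['tcp_pos'])
E
```

```text
[ 0.4556 -0.3709] 0.06780770585469484 [ 0.0016 -0.0002  0.0008 -0.0005 -0.0011 -0.0004  0.0011 -0.0004 -0.0009]
cup rim [ 0.4557 -0.3667  0.1987] cup bottom inside [ 0.4609 -0.3696  0.1677] [ 0.4583 -0.3681  0.1727]
```

View pics/w20a.png

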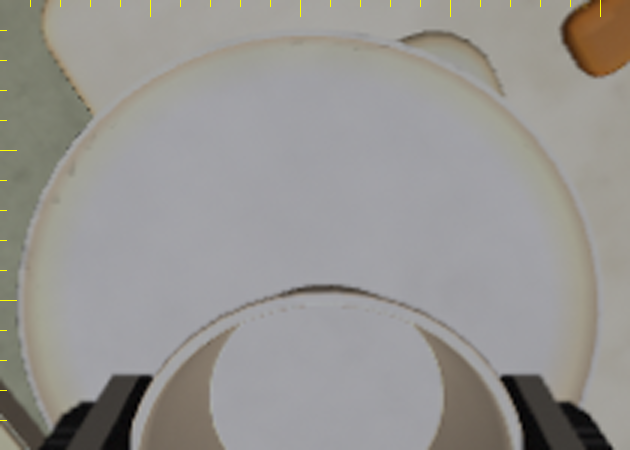

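Request:
{"method": "send_rows", "body": {
  "steps": [
    [[0.4,-0.001,-0.002,-0.01,0],[0.4,-0.002,-0.003,-0.018,0],[0.4,-0.002,-0.003,-0.024,0],[0.4,-0.002,-0.003,-0.028,0],[0.4,-0.002,-0.003,-0.031,0],[0.4,-0.002,-0.003,-0.033,0],[0.4,-0.002,-0.003,-0.034,0],[0.4,-0.002,-0.003,-0.034,0]]
  ]
}}

```text
t: 28.75
tcp_pos: [0.4555, -0.3715, 0.1374]
tool_rot: [-0.339, 0.62, 0.339, 0.62]
force: [-0.3, -0.7, -1.3]
finger_gap: 0.745
```

```bash
python3 - <<'E'
from h import *
np.set_printoptions(precision=4,suppress=True)
s=manip.sense();print(s['t'],s['tcp_pos'],s['force'],s['finger_gap'])
snap('wrist','w21.png');snap('scene','s21.png');crop('s21.png',(260,210,400,340),5,'s21a.png')
E
```

```text
28.75 [ 0.4555 -0.3715  0.1374] [-0.287  -0.6734 -1.2941] 0.7448945895771093
```

View pics/s21a.png

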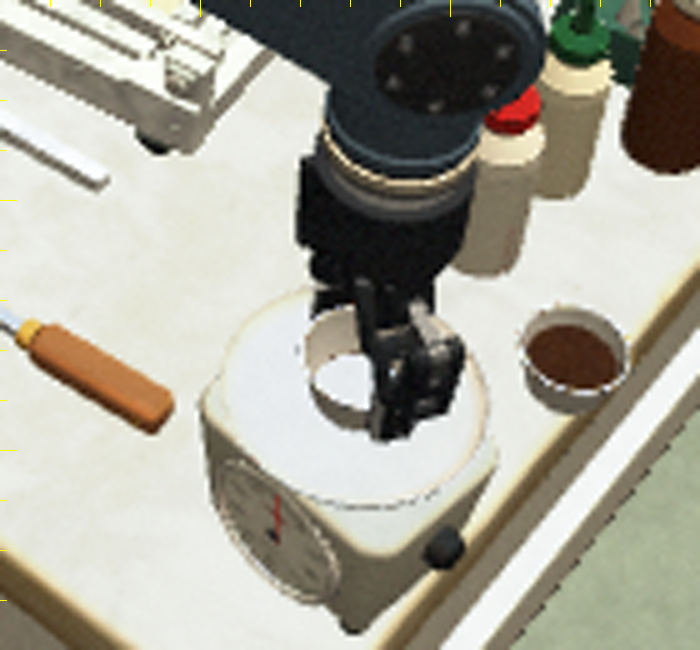

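View pics/w21.png

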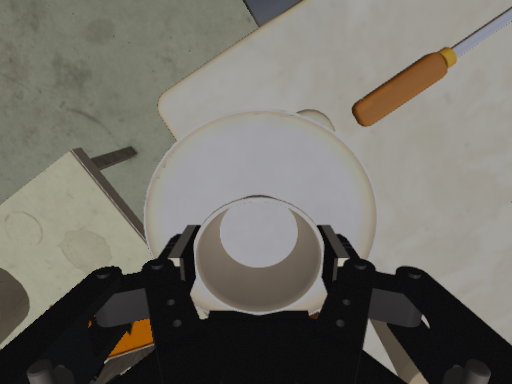

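```bash
python3 - <<'E'
from h import *
np.set_printoptions(precision=4,suppress=True)
d=[(144.5,205),(376.5,205),(258,111),(170,153),(349,153),(205,124),(312,123),(374,228),(147,228)]
P_=np.array([onz('wrist',p,.134)[:2] for p in d]);A=np.c_[2*P_,np.ones(len(P_))]
c=np.linalg.lstsq(A,(P_**2).sum(1),rcond=None)[0];r=np.sqrt(c[2]+c[0]**2+c[1]**2)
print(c[:2],r,np.hypot(*(P_-c[:2]).T)-r,manip.sense()['tcp_pos'])
E
```

```text
[ 0.4549 -0.3704] 0.06787577790285086 [ 0.0009  0.0012  0.0003 -0.0004 -0.001   0.0003 -0.0001 -0.0004 -0.0008] [ 0.4555 -0.3715  0.1375]
```

Request:
{"method": "send_rows", "body": {
  "steps": [
    [[0.4,0,0,-0.001,0],[0.4,0,0,-0.002,0],[0.4,0,0,-0.0025,0],[0.4,0,0,-0.0025,0]]
  ]
}}

```text
t: 29.35
tcp_pos: [0.4554, -0.3715, 0.135]
tool_rot: [-0.339, 0.62, 0.339, 0.62]
force: [-0.6, 0.3, 1.2]
finger_gap: 0.741
```

Request:
{"method": "send_rows", "body": {
  "steps": [
    [[0.4,0,0,-0.001,0],[0.4,0,0,-0.001,0]]
  ]
}}

```text
t: 29.6
tcp_pos: [0.4554, -0.3714, 0.134]
tool_rot: [-0.339, 0.62, 0.339, 0.62]
force: [-1.5, 1.7, 3.3]
finger_gap: 0.745
```

Request:
{"method": "send_rows", "body": {
  "steps": [
    [[0.4,0,0,0.001,0],[0.25,0,0,0.001,0],[0.15,0,0,0.001,0],[0.05,0,0,0.001,0],[0.0,0,0,0.001,0],[0.0,0,0,0.003,0]]
  ]
}}

```text
t: 30.35
tcp_pos: [0.4554, -0.3714, 0.1367]
tool_rot: [-0.339, 0.62, 0.339, 0.62]
force: [-0.9, 0.6, -0.1]
finger_gap: 1.001
```

```bash
python3 - <<'E'
from h import *
s=manip.sense();print(s['t'],s['tcp_pos'],s['force'],s['finger_gap'])
snap('wrist','w22.png')
E
```

```text
30.35 [ 0.45542086 -0.3713638   0.13665746] [-0.85774495  0.63976107 -0.05473074] 1.0005048654589843
```

View pics/w22.png

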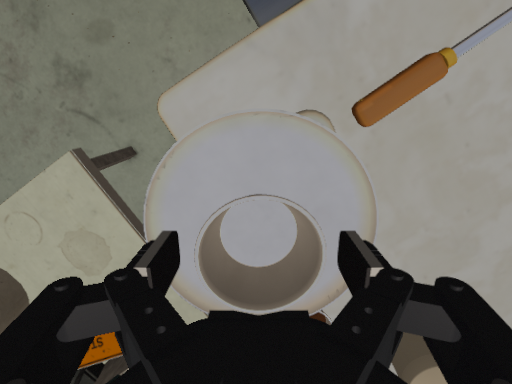

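Cup stands free between the open fingers. I raise straight up.

Request:
{"method": "send_rows", "body": {
  "steps": [
    [[0,0,0,0.015,0],[0,0,0,0.04,0],[0,0,0,0.08,0],[0,0,0,0.13,0],[0,0,0.05,0.15,0],[0,0,0.1,0.15,0],[0,0,0.15,0.15,0],[0,0,0.15,0.15,0]]
  ]
}}

```text
t: 31.4
tcp_pos: [0.4548, -0.2179, 0.288]
tool_rot: [-0.34, 0.62, 0.341, 0.62]
force: [0.7, -0.4, 0.2]
finger_gap: 1.002
```

```bash
python3 - <<'E'
from h import *
np.set_printoptions(precision=4,suppress=True)
s=manip.sense();print(s['t'],s['tcp_pos'],s['force'],s['finger_gap'])
snap('wrist','w23.png');snap('scene','s23.png');snap('side','d23.png');crop('s23.png',(90,100,400,330),2,'s23a.png')
crop('s23.png',(280,240,380,330),7,'s23b.png')
E
```

```text
31.4 [ 0.4548 -0.2179  0.288 ] [ 0.6759 -0.4308  0.2185] 1.0024279833820446
```

View pics/s23a.png

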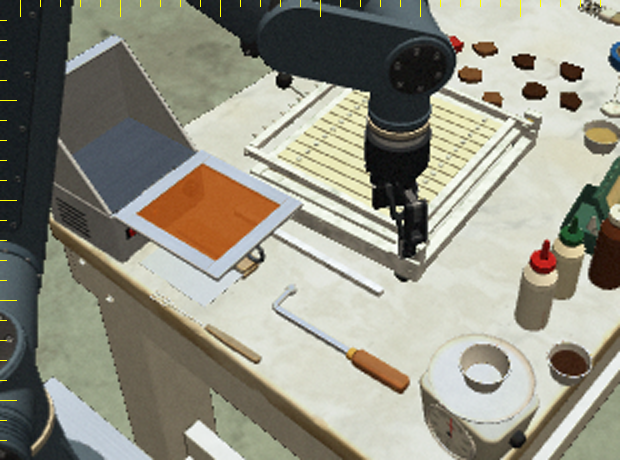

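View pics/s23b.png

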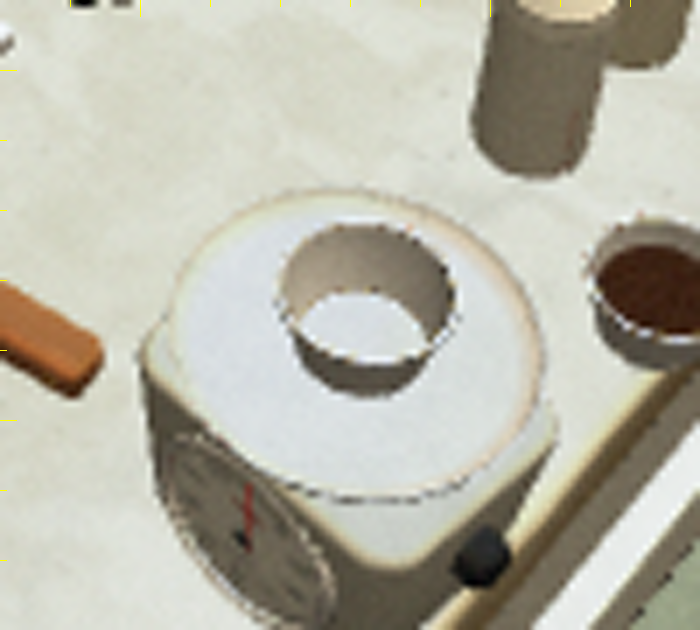

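View pics/w23.png

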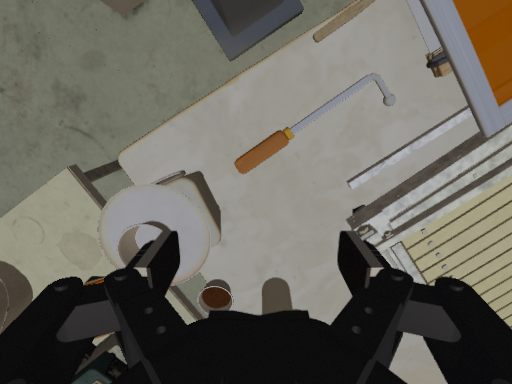

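View pics/d23.png

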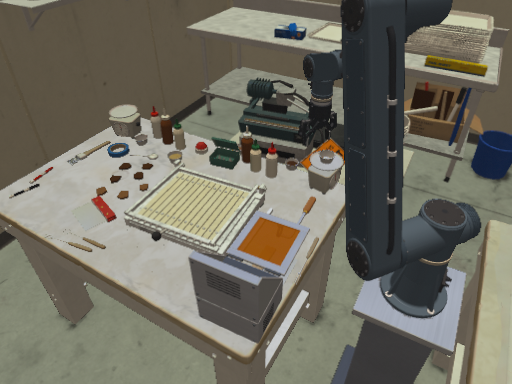

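```bash
python3 - <<'E'
from h import *
np.set_printoptions(precision=4,suppress=True)
def circ(pts,z):
    P_=np.array([onz('scene',(280+x/7,240+y/7),z)[:2] for x,y in pts]);A=np.c_[2*P_,np.ones(len(P_))]
    c=np.linalg.lstsq(A,(P_**2).sum(1),rcond=None)[0];print(c[:2],np.sqrt(c[2]+c[0]**2+c[1]**2))
circ([(168,340),(200,255),(260,207),(345,188),(440,210),(510,262),(543,330),(545,375),(520,430),(460,480),(380,500),(290,480),(210,430)],.134)
circ([(280,290),(300,250),(360,224),(420,235),(455,285),(453,310),(420,350),(370,365),(310,345),(285,315)],.162)
circ([(300,355),(315,375),(340,391),(367,396),(400,390),(420,375)],.129)
E
python3 - <<'E'
from h import *
snap('wrist','w24.png')
E
```

```text
[ 0.4555 -0.3733] 0.06855318409278496
[ 0.4554 -0.3745] 0.031530212447186706
[ 0.4586 -0.3741] 0.024406632778638505
```

```bash
python3 - <<'E'
from h import *
s=manip.sense();print(s['t'],s['qd'].round(4)); print(manip.sign_off())
E
```

```text
31.6 [-0.0093  0.0122 -0.0015  0.0024  0.0004  0.0013]
the job is handed in; nothing more can be done
None
```

I finished the whole job and handed it in at about 31.6 s of the 72 s allowed.

- **Hook:** I moved it into the open by its rod, then took it again by the wooden handle.
- **Door:** With the prong through the eye, I swung the door slowly to its stop. The final pictures put its edge and hinge corners all at z ≈ 0.12 m, so it is level. The gripper stayed clear of the door throughout, and I then drew the prong out.
- **Laying the hook down:** It was put flat on the marble, and the last pictures still show it there.
- **Cup:** I lifted it from the warmer upright and set it on the scale pan. The force reading was about 3 N on contact; I then eased it and opened the fingers. The cup stands upright and free, 1–3 mm from the pan's middle in the scene camera. The gripper is clear of everything.
- **Other things:** The rule end sits at the same pixel as at the start. The bottles and scraper look unmoved by eye; I did not measure them.

**Check that disagreed:** the side and scene cameras differed by about 12 mm on the pan's centre. I used the wrist camera for placing the cup, and the final scene picture agreed with that.

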